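# Fetch the dressing stone from the back of the tool tray

### The arm

A 7-joint arm with a two-finger parallel gripper is mounted at the origin on the work surface. World frame = base frame: x ahead of the robot, y to its left, z up, the work surface at z = 0. Lengths are in mm, angles in rad, forces in N, time in s.
With the tool pointing down it reaches from about 400 to 875 mm from the base axis. Payload 4.4 kg.
Tool frame: the origin (TCP) lies at the very end of the fingers, on their centre line; the grasp point (between the pads) lies 19 mm behind it; y points along the fingers, x is the direction in which the jaws open and shut, and the axes are right-handed (so a half turn about y gives the same grasp; the last joint's range is limited). The gripper opens to 85 mm and grips with 20 to 120 N. Pads are 22 mm wide; open, the fingers measure 114 mm over their backs; the gripper's body (76 mm by 85 mm) begins 54 mm behind the grasp point. The pads swing forward as they close: fully open they stand 13 mm farther back than shut.
Start: joints at [1.166, 0.628, 0.038, 1.517, -0.027, 0.996, -0.02], TCP at [216.059, -613.055, 231.313] pointing down, gripper open.
Joint ranges: [-3.06, 3.06], [-0.37, 2.12], [-1.25, 1.32], [0.18, 2.47], [-1.1, 4.24], [0.23, 1.98], [-2.94, 2.94]. Speed limits (rad/s): [2.57, 2.57, 3.14, 3.14, 3.14, 3.14, 3.14].

### API

Orientations are given as [roll, pitch, yaw] about the fixed x, y, z axes, in that order (R = Rz(yaw) Ry(pitch) Rx(roll)).
In Python, from cell import ctrl, get_image, nets gives the robot as it stands. The module is installed in compiled form; this text tells all that it offers.
- The arm moves only by the tool step_arm, never from a script. Its argument "moves" is text: rows parted by semicolons, each of 7 numbers parted by spaces: the shift along the tool's x, y, z normalised to -1 to 1, where 1 is 0.05 m, then the turn, a rotation vector about the tool's x, y, z normalised to -1 to 1, where 1 is 0.12 rad, then the opening, from 0 (shut) to 1 (fully open). A call has 1 to 20 rows; each row shifts and turns the commanded pose from where the row before left it, along the tool's axes as they then stand; what a row does not reach is not made up. A row lasts 1/10 s, in which the tool goes at most 50 mm and 8.59 degrees, less where a joint would pass 70% of its speed; a pose out of reach is approached as far as the arm can. A call with a number of a shift or a turn outside -1 to 1 is refused whole. A call with a gripper value outside its range is refused whole. The fingers move at their own pace and stop on an object; the grip force is fixed at half the most. Time passes only in rows, so rows that do not move let the fingers close. It gives the time, the measured TCP pose, the force and the opening at its end, in the units of the state.
- ctrl.read_state(): the state, without advancing time (a new reading comes with each control period).
- get_image(name): name is "scene" or "top"; returns a dict with "color" (480x640x3 uint8, blue, green, red), "vertical_fov" (degrees; the focal length in pixels is half the picture's height over the tangent of half this angle, whatever the lens; pixels are square), "cx", "cy" (the principal point, pixels), "k1" (the pictures are not rectified: a ray, as slopes to the right and down, at radius r is drawn at 1 + k1 r^2 times it, then the intrinsics apply), "R" (3x3) and "t" (3): a world point X has camera coordinates R X + t. Camera axes: x right, y down, z forward; pixel columns grow to the right and rows downward; lengths in mm; the calibration is good to about 2 mm. A picture is of the moment at which its call begins. There is no depth.
- ctrl.finish_job(): hands the job in, once; it reports no verdict.
Trained networks look in a picture, given as the dict that the camera call returned (one of the last four; its "shot" number tells which), for a name from the list of things; names that differ only in an ending like _2 or _b are one class to them, and where a whole thing is asked for, a point or a joint stands for the part that bears it (a point fixed in the world has none). Each returns a list of dicts, best first, with "conf" (0 to 1); they miss things now and then, are a little off and sometimes report something else, mostly with a low value. They report only what shows in the picture. A call takes as long as a camera call. They do not tell look-alikes from the thing itself.
- nets.find_in(picture, target): "position" ([x, y, z] in mm, in world coordinates, good to about 4 mm: the middle of the surface that is visible of it).
- nets.cut_out(picture, target): "pixels" (480x640 bool, what is visible of it).
- nets.place_of(picture, target): "position" ([x, y, z] in mm, in world coordinates, good to about 4 mm: a listed point, or the origin of a listed thing).
The state is a dict: "clock": time; "qpos": joint angles; "qd": joint speeds; "tau": joint torques, N m; "eef_pos": TCP position; "tool_rot": TCP orientation; "force": force on the tool from outside, world axes, zero at the start; "torque": the same for the moment, N m; "width": finger opening in mm.
Only numpy, scipy, OpenCV 4.12 (cv2) and the standard library are available. Lean on these libraries where they do the work, as an engineer would, in place of code of your own. Each camera call takes 0.05 s, during which the arm holds its last target.

### The job

The dressing stone for the worn grinding wheel lies at the back of the black tool tray, behind the core bit, the bottle and the tin. First stand those three upright on the rubber mat, then lay the stone flat on the dressing board, down between its four cleats, and only then put the three back in the tray, each upright on the very spot where it stood before. Knock nothing over, and leave the two cup wheels and the scraper in the tray where they lie.

Things in the scene. Friction and masses are not known exactly. Their poses are not given: they have to be found in the camera images.
- tray: Open black plastic tool tray, fixed: 240 mm along x, 330 mm along y, floor and walls 5 mm thick, walls 50 mm high. Origin: centre of its underside, on the bench; x points to its back, away from the robot. Core bit, bottle and tin stand on its floor in a row along y, 70 mm apart, 47 mm in front of its centre, in changing order; the stone lies a few mm behind the row.
- core_bit: Steel diamond core bit standing on its open end: round barrel 52 mm in diameter and 85 mm high with slots, on top a dark hexagonal hub 25 mm across flats and 18 mm high (103 mm in all). About 0.26 kg. Origin: centre of its underside, z up.
- bottle: White plastic bottle with a plain paper band: round body 52 mm in diameter up to 83 mm, then a shoulder, grey screw cap 29 mm in diameter from 96 to 115 mm high. About 0.16 kg. Origin: centre of its underside, z up.
- tin: Rectangular bare metal solvent tin, 42 mm along its x, 62 mm along its y, 98 mm high, with a black cap 24 mm in diameter and 13 mm high on its top, 14 mm off centre to +y (111 mm in all). At the start its y lies roughly along the row. About 0.28 kg. Origin: centre of its underside, z up.
- stone: Grey dressing stone, a plain block 40 mm along its x, 90 mm along its y, 30 mm high, lying flat with its y roughly along the tray's y. About 0.22 kg. Origin: centre of its underside, z up.
- mat: Black ribbed rubber mat lying flat and fixed on the bench to one side of the tray, left or right: 300 mm along its x, 160 mm along its y, 4 mm thick. Empty at the start. Origin: centre of its underside.
- dressing_board: Brown wooden board, fixed on the bench to the other side of the tray: 220 mm along its x, 160 mm along its y, 15 mm thick. On it four dark cleats 8 mm high frame a place 60 mm along x and 110 mm along y at the board's centre, in which the stone lies with its y along the board's y. Origin: centre of the board's underside, below the centre of that place; z up.
- wheel_a: Loose aluminium grinding cup wheel with many small segments, 96 mm in diameter, 18 mm high, lying flat in the tray's back left corner. Leave alone. Origin: centre of its underside.
- wheel_b: Loose aluminium grinding cup wheel with few broad segments, 96 mm in diameter, 18 mm high, lying flat in the tray's back right corner. Leave alone. Origin: centre of its underside.
- scraper: Loose red plastic joint scraper about 160 mm long along its y, 22 mm wide, 14 mm high, lying in the tray along its front wall. Leave alone. Origin: underside, near its middle.
Mind the look-alikes: they are no part of the job. Leave any pink or yellow look-alike of the stone alone.

How it is judged:
By the outcome, as a careful person would: the job done as asked, in the order asked, and still so for the second after the job is handed in, with the robot touching nothing.
It also fails if it takes over 141 s, if anything falls off the work surface, if the arm or the gripper's body presses on something with over 40 N, if the wrist force passes 120 N, or if a joint passes its speed limit or range.

## Working session

There is one attempt and no reset: what is moved stays moved. The work goes in short steps, Python scripts to look and compute and a tool call to move; the robot and the scene stay as the last step left them, time stands still between calls to the robot, and variables do not carry over. Pictures are saved under pics/ and viewed, and the job is handed in when it is done.

Besides the shell and the picture viewer there is one more tool, called after ">>>" as name(argument=value, ...) on one line, values as JSON. step_arm: Moves the arm, as the interface text tells. Scaled input: -1 to 1 covers 0.05 m each way for a shift and 0.12 rad each way for a turn. Its arguments: {"type":"object","properties":{"moves":{"type":"string"}},"required":["moves"]}

```bash
mkdir -p pics; cat > look.py <<'E'
import sys,cv2
from cell import ctrl,get_image,nets
def snap(tag):
    d={}
    for n in ("scene","top"):
        p=get_image(n); d[n]=p; cv2.imwrite(f"pics/{tag}_{n}.png",p["color"])
    return d
E
python3 - <<'E'
from look import *
d=snap("a")
for n,p in d.items(): print(n,p["vertical_fov"],p["cx"],p["cy"],p["k1"],p["R"],p["t"])
print(ctrl.read_state())
for t in ["tray","core_bit","bottle","tin","stone","mat","dressing_board","wheel_a","scraper"]:
    for n,p in d.items():
        print(t,n,[(r["conf"],[round(float(v),1) for v in r["position"]]) for r in nets.place_of(p,t)][:4])
E
```

```text
scene 57.74866589047447 320.88254615034725 241.633464999053 -0.0788035105722024 [[-0.20571811  0.97847223  0.01649701]
 [ 0.68395024  0.15581258 -0.71269524]
 [-0.69992295 -0.13533118 -0.70127979]] [ 100.9849174  -293.42990295 1397.07213228]
top 53.89878053986218 327.4492892304497 238.57237014857293 -0.11495507703492988 [[ 0.00927362 -0.99994    -0.00583097]
 [-0.99637006 -0.00874673 -0.08467697]
 [ 0.08462088  0.00659507 -0.99639139]] [ -12.14975714  480.4543982  1119.08403837]
{'clock': 0.1, 'qpos': array([ 1.16620893,  0.62928403,  0.03842018,  1.51825056, -0.02699394,
        0.99628923, -0.02002031]), 'qd': array([-3.64065555e-04, -1.08093273e-03,  1.30464859e-04, -1.77640507e-03,
        6.64919291e-05, -6.19035854e-04, -7.98467674e-04]), 'tau': array([ 3.94564209e-03, -5.64526927e+01,  1.23084359e+00, -1.93970293e+01,
        1.12889052e-02,  5.51370540e-03, -2.62498878e-05]), 'eef_pos': array([ 215.88150645, -612.51933737,  230.46647266]), 'tool_rot': array([-1.57080547,  0.00171396, -1.23200566]), 'force': array([ 0.07555121, -0.43908868, -0.99792644]), 'torque': array([-0.0
[... 383 characters left out ...]
[481.7, 5.0, 0.1])]
tin top [(0.93, [482.8, 8.8, 2.2])]
stone scene [(0.88, [298.2, -175.1, 2.4]), (0.86, [278.2, -373.7, -2.5]), (0.78, [537.2, -4.5, 4.5]), (0.64, [599.1, 104.9, 2.2])]
stone top [(0.84, [540.0, 2.2, 9.0]), (0.68, [297.4, -175.4, -0.5]), (0.65, [279.4, -371.9, -2.7])]
mat scene [(0.96, [464.4, 348.3, -2.4])]
mat top [(0.8, [468.0, 350.9, -3.2])]
dressing_board scene [(0.85, [521.4, -340.4, 1.3])]
dressing_board top [(0.68, [525.1, -340.5, -0.1])]
wheel_a scene [(0.91, [597.9, 101.1, 3.7]), (0.6, [581.1, -113.1, 7.5])]
wheel_a top [(0.68, [578.0, -108.3, 5.1]), (0.65, [601.0, 102.2, 5.1])]
scraper scene []
scraper top [(0.88, [429.1, -25.8, 9.4]), (0.61, [527.5, -0.6, 3.2])]
```

View pics/a_scene.png

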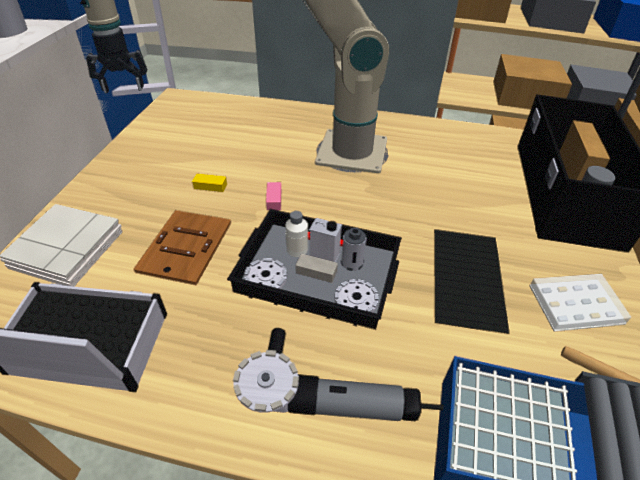

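View pics/a_top.png

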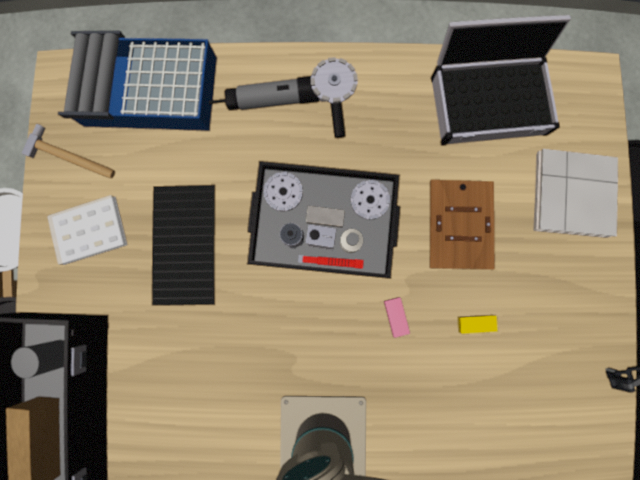

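```bash
cat > geo.py <<'E'
import numpy as np,cv2
from scipy.optimize import minimize
def proj(p,X):
    X=np.atleast_2d(np.asarray(X,float)); c=X@np.asarray(p["R"]).T+np.asarray(p["t"])
    s=c[:,:2]/c[:,2:]; r2=(s**2).sum(1,keepdims=True); s=s*(1+p["k1"]*r2)
    f=240/np.tan(np.radians(p["vertical_fov"])/2)
    return s*f+[p["cx"],p["cy"]]
def unproj(p,uv,z):
    f=240/np.tan(np.radians(p["vertical_fov"])/2)
    d=(np.atleast_2d(uv)-[p["cx"],p["cy"]])/f; s=d.copy()
    for _ in range(20): s=d/(1+p["k1"]*(s**2).sum(1,keepdims=True))
    R=np.asarray(p["R"]);t=np.asarray(p["t"])
    ray=np.c_[s,np.ones(len(s))]@R; C=-R.T@t
    return C+ray*((z-C[2])/ray[:,2])[:,None]
def cyl(r,z0,z1,cx=0,cy=0):
    a=np.linspace(0,2*np.pi,32,endpoint=False)
    return np.array([[cx+r*np.cos(t),cy+r*np.sin(t),z] for z in(z0,z1) for t in a])
def box(x,y,z0,z1): return np.array([[i*x/2,j*y/2,z] for i in(-1,1) for j in(-1,1) for z in(z0,z1)])
M={"core_bit":[cyl(26,0,85),cyl(13.5,85,103)],
 "bottle":[cyl(26,0,83),np.r_[cyl(26,83,83),cyl(14.5,96,96)],cyl(14.5,96,115)],
 "tin":[box(42,62,0,98),cyl(12,98,111,0,14)],
 "stone":[box(40,90,0,30)]}
S=4
def render(p,parts,x,y,z,yaw):
    m=np.zeros((480*S,640*S),np.uint8);c,s=np.cos(yaw),np.sin(yaw);R=np.array([[c,-s,0],[s,c,0],[0,0,1]])
    for q in parts:
        uv=proj(p,q@R.T+[x,y,z]); h=cv2.convexHull(((uv+.5)*S*16).astype(np.int32)[:,None])
        cv2.fillConvexPoly(m,h,1,cv2.LINE_8,4)
    return cv2.resize(m.astype(np.float32),(640,480),interpolation=cv2.INTER_AREA)
def fit(pics,masks,others,name,x0,z,useyaw):
    def cost(v):
        e=0
        for n in pics:
            r=render(pics[n],M[name],v[0],v[1],z,v[2]/100 if useyaw else 0)
            w=~others[n]; e+=(np.abs(r-masks[n])*w).sum()/masks[n].sum()
        return e
    v0=[x0[0],x0[1]]+([x0[2]*100] if useyaw else [])
    sim=np.array([v0]+[[a+(5 if i==j else 0) for j,a in enumerate(v0)] for i in range(len(v0))])
    b=minimize(cost,v0,method="Nelder-Mead",options=dict(initial_simplex=sim,xatol=.1,fatol=1e-4))
    return b.x,b.fun
E
python3 - <<'E'
from look import *; from geo import *
import pickle
d=snap("b"); 
ref={"core_bit":(485,75,0),"bottle":(475,-64,0),"tin":(482,7,-.08),"stone":(538,0,-.08)}
K={n:{} for n in d}
for n,p in d.items():
    for t,x in ref.items():
        c=proj(p,[x[0],x[1],40])[0]
        best=None
        for r in nets.cut_out(p,t):
            ys,xs=np.nonzero(r["pixels"]); dd=np.hypot(xs.mean()-c[0],ys.mean()-c[1])
            if best is None or dd<best[0]: best=(dd,r["pixels"],r["conf"])
        print(n,t,best and (best[0],best[2],best[1].sum()))
        if best and best[0]<25: K[n][t]=best[1]
pickle.dump((d,K),open("b.pkl","wb"))
for t,x in ref.items():
  for use in (["scene"],["top"],["scene","top"]):
    if any(t not in K[n] for n in use): continue
    pics={n:d[n] for n in use}
    oth={n:np.any([K[n][o] for o in K[n] if o!=t]+[np.zeros((480,640),bool)],axis=0)&~K[n][t] for n in use}
    print(t,use,fit(pics,{n:K[n][t].astype(np.float32) for n in use},oth,t,x,5,t in("tin","stone")))
# overlays
for n,p in d.items():
    im=p["color"].copy(); 
    for i,m in enumerate(K[n].values()):
        cs,_=cv2.findContours(m.astype(np.uint8),0,1); cv2.drawContours(im,cs,-1,[(0,255,0),(255,0,0),(0,0,255),(255,0,255)][i],1)
    y0,x0=(205,220) if n=="scene" else (155,240)
    a=cv2.resize(p["color"][y0:y0+125,x0:x0+190],None,fx=4,fy=4,interpolation=cv2.INTER_CUBIC);cv2.imwrite(f"pics/b_{n}_z.png",a)
    a=cv2.resize(im[y0:y0+125,x0:x0+190],None,fx=4,fy=4,interpolation=0);cv2.imwrite(f"pics/b_{n}_o.png",a)
E
```

```text
scene core_bit (np.float64(1.7608117798024057), 0.58, np.int64(889))
scene bottle (np.float64(4.081952487089774), 0.55, np.int64(832))
scene tin (np.float64(6.429313025433698), 0.57, np.int64(1156))
scene stone (np.float64(5.933896512253281), 0.74, np.int64(855))
top core_bit (np.float64(1.372103338235909), 0.56, np.int64(485))
top bottle (np.float64(0.4293845674583225), 0.89, np.int64(470))
top tin (np.float64(0.7627369849056366), 0.66, np.int64(612))
top stone (np.float64(2.376560358813554), 0.73, np.int64(695))
core_bit ['scene'] (array([489.14228201,  74.07531261]), np.float64(0.044994376599788666))
core_bit ['top'] (array([486.87575672,  75.04453786]), np.float64(0.05296391621232033))
core_bit ['scene', 'top'] (array([487.28450415,  74.57811339]), np.float64(0.11808718740940094))
bottle ['scene'] (array([477.18064785, -64.24683952]), np.float64(0.07925180345773697))
bottle ['top'] (array([473.51741523, -61.78325036]), np.float64(0.04960106313228607))
bottle ['scene', 'top'] (array([474.56364989, -63.3283391 ]), np.float64(0.18807794153690338))
tin ['scene'] (array([482.50639558,   6.91379204, -11.05164657]), np.float64(0.03422361612319946))
tin ['top'] (array([480.63072308,   7.58997875, -14.19791201]), np.float64(0.040236927568912506))
tin ['scene', 'top'] (array([480.76457408,   7.0776225 , -13.75361882]), np.float64(0.08931060135364532))
stone ['scene'] (array([536.95661375,  -2.61897402, -11.88182935]), np.float64(0.04904970899224281))
stone ['top'] (array([535.16595877,  -1.40532281,  -9.70419278]), np.float64(0.06258992850780487))
stone ['scene', 'top'] (array([535.57192884,  -1.74144183, -10.17467447]), np.float64(0.1292555332183838))
```

View pics/b_top_z.png

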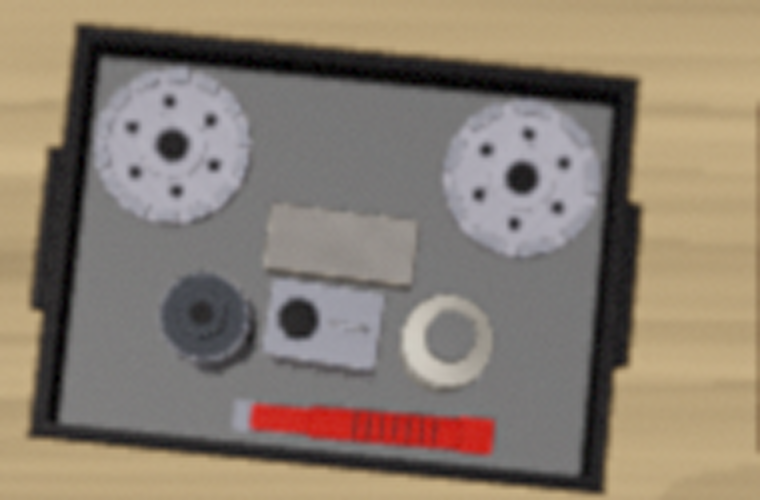

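View pics/b_scene_o.png

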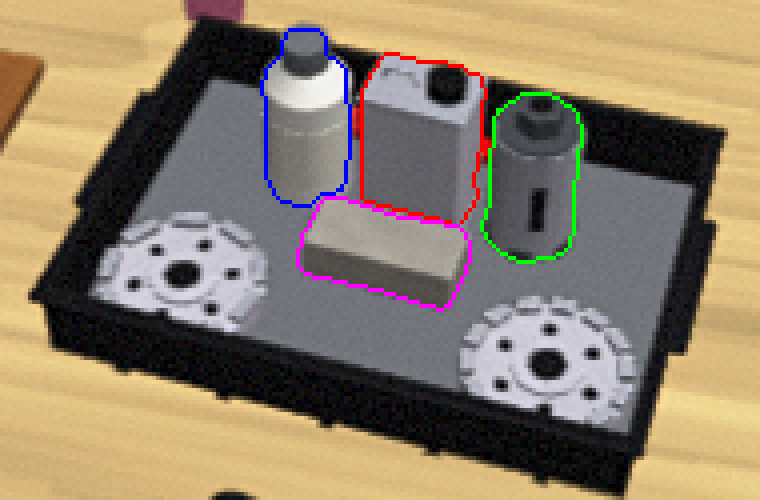

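```bash
python3 - <<'E'
import pickle,cv2;from geo import *
d,K=pickle.load(open("b.pkl","rb"));p=d["top"]
a=cv2.resize(p["color"][170:280,420:510],None,fx=5,fy=5,interpolation=cv2.INTER_CUBIC);cv2.imwrite("pics/b_board.png",a)
a=cv2.resize(p["color"][175:315,140:230],None,fx=4,fy=4,interpolation=cv2.INTER_CUBIC);cv2.imwrite("pics/b_mat.png",a)
E
```

```text
(no output)
```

View pics/b_board.png

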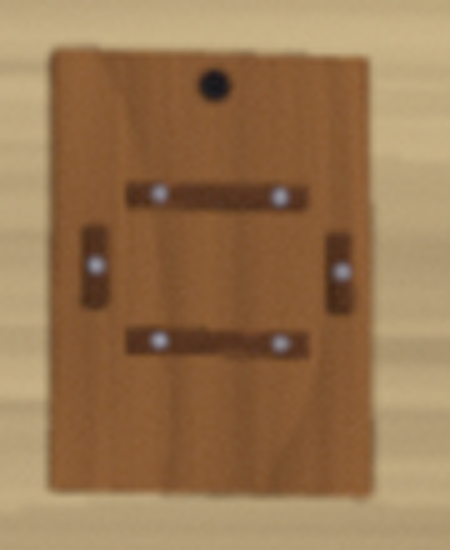

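View pics/b_mat.png

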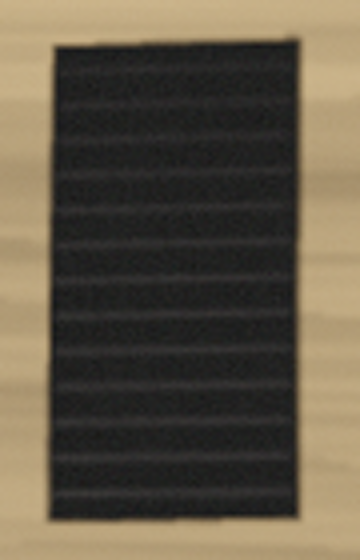

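```bash
python3 - <<'E'
import pickle;from geo import *
d,K=pickle.load(open("b.pkl","rb"));p=d["top"]
f=lambda uv,s,o,z: unproj(p,(np.array(uv,float)+.5)/s-.5+np.array(o),z)
np.set_printoptions(precision=1,suppress=True)
c=f([(52,50),(368,58),(372,495),(50,490)],5,(420,170),15);print("board",c[:,:2].tolist(),c.mean(0)); 
s=f([(159,193),(280,197),(160,341),(281,344),(96,265),(342,271)],5,(420,170),23);print("screws",s[:,:2],s[:4].mean(0),s[4:].mean(0))
c=f([(78,25),(637,78),(604,490),(30,436)],4,(240,155),50);print("tray",c[:,:2],c.mean(0));v=c[0]-c[1]+c[3]-c[2];print("yaw",np.arctan2(-v[0],v[1]))
yaw=np.arctan2(-v[0],v[1]);R=np.array([[np.cos(yaw),-np.sin(yaw)],[np.sin(yaw),np.cos(yaw)]])
for n,q in dict(bit=(487.5,74.7),tin=(481,7.2),bottle=(475,-63.3),stone=(536,-1.9)).items(): print(n,R.T@(np.array(q)-c.mean(0)[:2]))
c=f([(53,45),(299,38),(299,518),(49,520)],4,(140,175),4);print("mat",c[:,:2],c.mean(0))
# same board screws in scene
E
```

```text
board [[629.1755426584845, -259.3311703299021], [627.778932512217, -418.57487270164256], [410.9201090629871, -415.51595009838974], [412.5684577899712, -256.00330580933127]] [ 520.1 -337.4   15. ]
screws [[ 557.3 -309.4]
 [ 556.1 -369.5]
 [ 484.8 -308.8]
 [ 483.9 -368.6]
 [ 521.6 -277.8]
 [ 520.  -399.8]] [ 520.5 -339.1   23. ] [ 520.8 -338.8   23. ]
tray [[ 663.7  157.7]
 [ 634.  -177.1]
 [ 388.8 -156.6]
 [ 417.3  180.3]] [525.9   1.1  50. ]
yaw -0.08640217826254329
bit [-44.6  70.1]
tin [-45.3   2.2]
bottle [-45.2 -68.5]
stone [10.3 -2.1]
mat [[611.5 433.9]
 [615.9 275.9]
 [318.7 267.3]
 [314.3 424.6]] [465.1 350.4   4. ]
```

>>> step_arm(moves="0 0 0 0 -0.952 0 1;0 0 0 0 -0.952 0 1;0 0 0 0 -0.952 0 1;0 0 0 0 -0.952 0 1;0 0 0 0 -0.952 0 1;0 0 0 0 -0.952 0 1;0 0 0 0 -0.952 0 1;0 0 0 0 -0.952 0 1;0 0 0 0 -0.952 0 1;0 0 0 0 -0.952 0 1;0 0 0 0 0 0 1")

```text
clock: 2.6
eef_pos: [215.9, -613.1, 231.3]
tool_rot: [-1.571, -0.0, -0.09]
force: [-0.1, -0.1, 0.6]
width: 85.0
```

```bash
cat > go.py <<'E'
import sys,numpy as np
from cell import ctrl
# usage: go.py x y z yaw -> deltas in tool units
s=ctrl.read_state(); p=np.array(s["eef_pos"]); rr=s["tool_rot"]
from scipy.spatial.transform import Rotation as Ro
R=Ro.from_euler("xyz",rr).as_matrix()
print("t",round(s["clock"],2),"tcp",p.round(1),"rot",np.round(rr,4),"F",np.round(s["force"],1),"w",round(s["width"],1))
a=[float(v) for v in sys.argv[1:]]
for i in range(0,len(a),4):
    t=np.array(a[i:i+3]); G=Ro.from_euler("xyz",[-np.pi/2,0,a[i+3]]).as_matrix()
    d=R.T@(t-p); w=Ro.from_matrix(R.T@G).as_rotvec()
    print("->",t,"shift units",(d/50).round(3),"turn units",(w/.12).round(3))
    p=t;R=G
E
python3 go.py 500 -400 230 -.09 487.5 74.7 200 -.09 487.5 74.7 60 -.09
```

```text
t 2.6 tcp [ 215.9 -613.1  231.3] rot [-1.5706e+00 -3.0000e-04 -8.9600e-02] F [-0.1 -0.1  0.6] w 85.0
-> [ 500. -400.  230.] shift units [5.279 0.028 4.754] turn units [-0.002  0.003  0.002]
-> [487.5  74.7 200. ] shift units [-1.102  0.6    9.433] turn units [0. 0. 0.]
-> [487.5  74.7  60. ] shift units [-0.   2.8 -0. ] turn units [0. 0. 0.]
```

>>> step_arm(moves="0.528 0 0.475 0 0 0 1;0.528 0 0.475 0 0 0 1;0.528 0 0.475 0 0 0 1;0.528 0 0.475 0 0 0 1;0.528 0 0.475 0 0 0 1;0.528 0 0.475 0 0 0 1;0.528 0 0.475 0 0 0 1;0.528 0 0.475 0 0 0 1;0.528 0 0.475 0 0 0 1;0.528 0 0.475 0 0 0 1")

```text
clock: 3.6
eef_pos: [501.3, -399.2, 231.4]
tool_rot: [-1.571, -0.0, -0.093]
force: [-0.4, -1.3, -0.6]
width: 85.4
```

>>> step_arm(moves="-0.092 0.05 0.786 0 0 0 1;-0.092 0.05 0.786 0 0 0 1;-0.092 0.05 0.786 0 0 0 1;-0.092 0.05 0.786 0 0 0 1;-0.092 0.05 0.786 0 0 0 1;-0.092 0.05 0.786 0 0 0 1;-0.092 0.05 0.786 0 0 0 1;-0.092 0.05 0.786 0 0 0 1;-0.092 0.05 0.786 0 0 0 1;-0.092 0.05 0.786 0 0 0 1;-0.092 0.05 0.786 0 0 0 1;-0.092 0.05 0.786 0 0 0 1;0 0 0 0 0 0 1;0 0 0 0 0 0 1")

```text
clock: 5.0
eef_pos: [487.4, 75.4, 201.4]
tool_rot: [-1.571, -0.0, -0.089]
force: [-1.1, -0.8, 0.7]
width: 85.2
```

```bash
python3 - <<'E'
from look import *; from geo import *
d=snap("c"); 
p=d["scene"]
s=ctrl.read_state();e=s["eef_pos"];print(e)
print(proj(p,[e]),proj(d["top"],[e]))
u,v=proj(p,[e])[0].astype(int)
im=p["color"].copy();cv2.circle(im,(u,v),1,(0,255,0),-1)
cv2.imwrite("pics/c_z.png",cv2.resize(im[v-70:v+80,u-100:u+100],None,fx=4,fy=4,interpolation=cv2.INTER_CUBIC))
E
python3 go.py 487.5 74.7 60 -.09
```

```text
[487.59902943  73.15304072 201.34505831]
[[357.19062997 197.41818708]] [[287.1972189  227.24400941]]
t 5.1 tcp [487.6  73.2 201.3] rot [-1.5718e+00 -1.0000e-04 -9.2600e-02] F [-0.5  0.1  0.3] w 85.2
-> [487.5  74.7  60. ] shift units [-0.005  2.827  0.033] turn units [ 0.008 -0.022  0.001]
```

View pics/c_z.png

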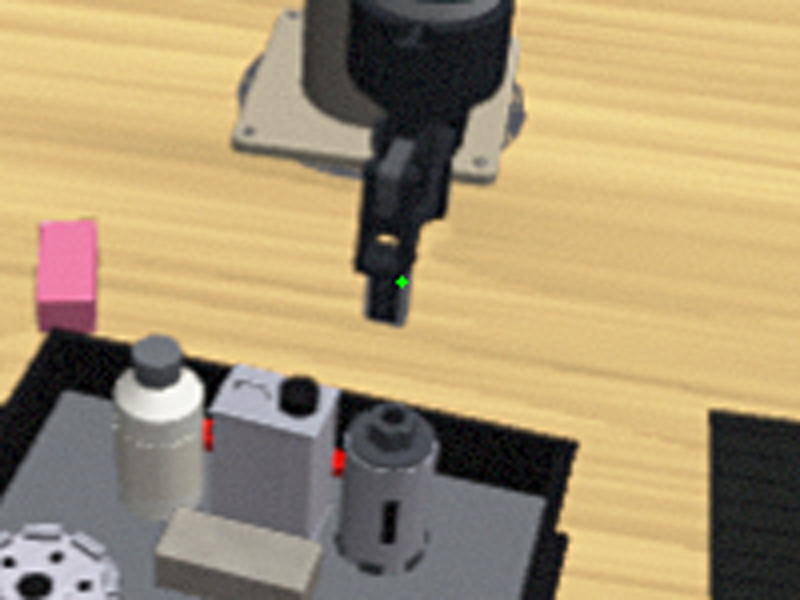

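```bash
python3 - <<'E'
from look import *; from geo import *
p=get_image("scene")
for z in (201,207,214):
    for o in(42.5,57): print(z,o,proj(p,[[487.6+o,73.2-.09*o,z]]))
E
```

```text
201 42.5 [[352.23284797 210.19428986]]
201 57 [[350.45880914 214.7073783 ]]
207 42.5 [[352.43147668 207.91101283]]
207 57 [[350.65149192 212.41878683]]
214 42.5 [[352.66543404 205.21976656]]
214 57 [[350.878482   209.72087149]]
```

>>> step_arm(moves="0 0.5 0 0 0 0 1;0 0.5 0 0 0 0 1;0 0.5 0 0 0 0 1;0 0.5 0 0 0 0 1;0 0.4 0 0 0 0 1;0 0.3 0 0 0 0 1;0 0.2 0 0 0 0 1;0 0.1 0 0 0 0 1;0 0 0 0 0 0 1;0 0 0 0 0 0 1")

```text
clock: 6.15
eef_pos: [488.0, 74.3, 51.9]
tool_rot: [-1.571, -0.001, -0.09]
force: [0.4, -0.0, 0.1]
width: 85.7
```

```bash
python3 - <<'E'
from look import *; from geo import *
d=snap("d"); p=d["scene"]
cv2.imwrite("pics/d_z.png",cv2.resize(p["color"][150:300,220:420],None,fx=4,fy=4,interpolation=cv2.INTER_CUBIC))
E
python3 go.py 487.5 74.7 50 -.09
```

```text
t 6.25 tcp [488.1  74.5  52. ] rot [-1.5704e+00 -1.5000e-03 -8.9900e-02] F [0.1 0.4 0.6] w 85.3
-> [487.5  74.7  50. ] shift units [-0.012  0.041  0.002] turn units [-0.004  0.001  0.012]
```

View pics/d_z.png

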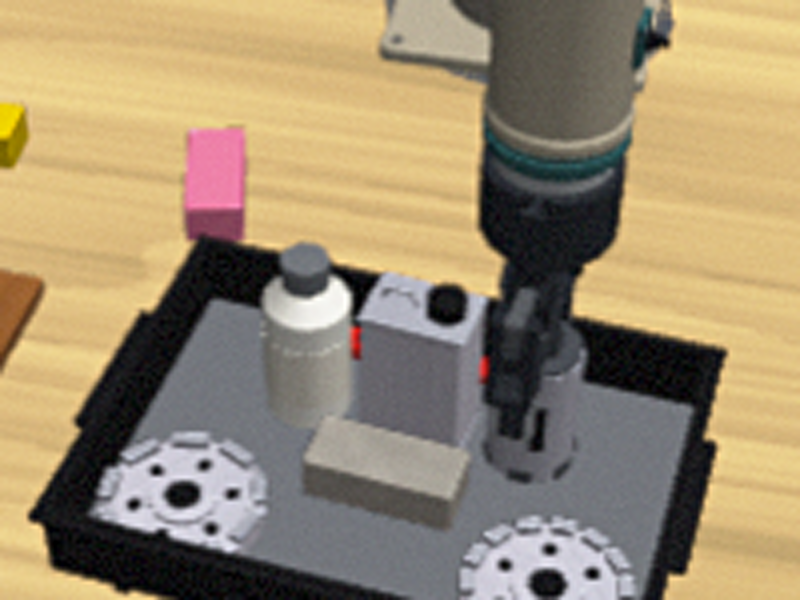

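>>> step_arm(moves="0 0 0 0 0 0 0;0 0 0 0 0 0 0;0 0 0 0 0 0 0;0 0 0 0 0 0 0;0 0 0 0 0 0 0;0 0 0 0 0 0 0")

```text
clock: 6.85
eef_pos: [487.6, 74.6, 51.9]
tool_rot: [-1.571, -0.001, -0.089]
force: [-0.9, -0.6, 5.4]
width: 50.6
```

```bash
python3 go.py 488 74.5 140 -.09 560 350 140 -.09 560 350 51 -.09
```

```text
t 6.85 tcp [487.6  74.6  51.9] rot [-1.5708e+00 -6.0000e-04 -8.9500e-02] F [-0.9 -0.6  5.4] w 50.6
-> [488.   74.5 140. ] shift units [ 0.009 -1.763 -0.   ] turn units [0.    0.004 0.005]
-> [560. 350. 140.] shift units [0.939 0.    5.617] turn units [0. 0. 0.]
-> [560. 350.  51.] shift units [-0.    1.78 -0.  ] turn units [0. 0. 0.]
```

>>> step_arm(moves="0 -0.1 0 0 0 0 0;0 -0.2 0 0 0 0 0;0 -0.4 0 0 0 0 0;0 -0.4 0 0 0 0 0;0 -0.4 0 0 0 0 0;0 -0.2 0 0 0 0 0;0 -0.1 0 0 0 0 0;0 0 0 0 0 0 0")

```text
clock: 7.65
eef_pos: [487.6, 74.4, 141.7]
tool_rot: [-1.571, -0.001, -0.09]
force: [0.5, -0.3, -2.5]
width: 51.1
```

>>> step_arm(moves="0.03 0 0.2 0 0 0 0;0.06 0 0.4 0 0 0 0;0.1 0 0.6 0 0 0 0;0.1 0 0.6 0 0 0 0;0.1 0 0.6 0 0 0 0;0.1 0 0.6 0 0 0 0;0.1 0 0.6 0 0 0 0;0.1 0 0.6 0 0 0 0;0.1 0 0.6 0 0 0 0;0.1 0 0.5 0 0 0 0;0.1 0 0.3 0 0 0 0;0.05 0 0.02 0 0 0 0;0 0 0 0 0 0 0")

```text
clock: 8.95
eef_pos: [563.8, 349.4, 139.9]
tool_rot: [-1.573, 0.001, -0.089]
force: [1.1, -0.6, -1.8]
width: 51.1
```

```bash
python3 - <<'E'
from look import *; from geo import *
d=snap("e"); p=d["scene"]
cv2.imwrite("pics/e_z.png",cv2.resize(p["color"][130:340,340:540],None,fx=3,fy=2.8,interpolation=cv2.INTER_CUBIC))
E
python3 go.py 560 350 51 -.09
```

```text
t 9.05 tcp [564.  348.  140.5] rot [-1.5731e+00  1.2000e-03 -9.0800e-02] F [ 0.3  0.2 -2.3] w 50.6
-> [560. 350.  51.] shift units [-0.082  1.79   0.036] turn units [ 0.019 -0.006 -0.01 ]
```

View pics/e_z.png

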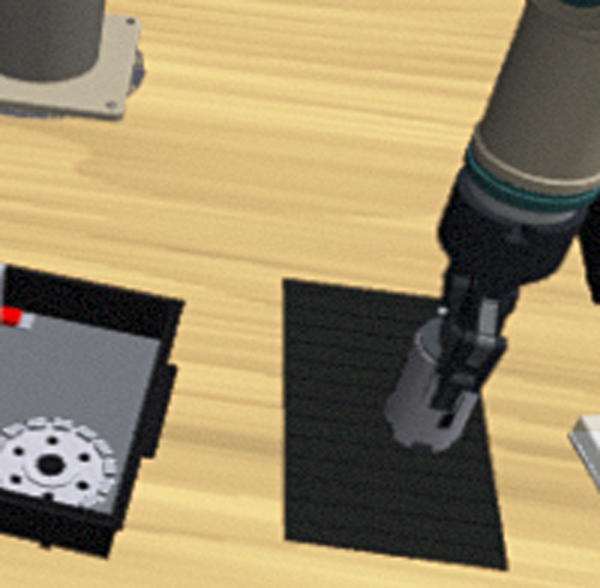

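>>> step_arm(moves="-0.02 0.2 0 0 0 0 0;-0.02 0.4 0 0 0 0 0;-0.02 0.4 0 0 0 0 0;-0.02 0.4 0 0 0 0 0;0 0.2 0 0 0 0 0;0 0.1 0 0 0 0 0;0 0.05 0 0 0 0 0;0 0.02 0 0 0 0 0;0 0 0 0 0 0 0")

```text
clock: 9.95
eef_pos: [560.9, 350.4, 53.5]
tool_rot: [-1.57, -0.001, -0.09]
force: [0.0, 0.3, -1.2]
width: 50.9
```

```bash
python3 go.py 560 350 51 -.09
```

```text
t 9.95 tcp [560.9 350.4  53.5] rot [-1.57e+00 -1.00e-03 -8.98e-02] F [ 0.   0.3 -1.2] w 50.9
-> [560. 350.  51.] shift units [-0.018  0.05  -0.009] turn units [-0.007  0.002  0.009]
```

>>> step_arm(moves="0 0.02 0 0 0 0 0;0 0.02 0 0 0 0 0;0 0 0 0 0 0 0")

```text
clock: 10.25
eef_pos: [560.6, 350.2, 51.0]
tool_rot: [-1.571, -0.0, -0.09]
force: [-0.2, -0.0, -1.4]
width: 50.8
```

>>> step_arm(moves="0 0 0 0 0 0 0.7;0 0 0 0 0 0 1;0 0 0 0 0 0 1;0 0 0 0 0 0 1;0 0 0 0 0 0 1")

```text
clock: 10.75
eef_pos: [560.5, 350.1, 50.9]
tool_rot: [-1.571, -0.0, -0.09]
force: [-0.9, 0.1, -0.7]
width: 85.5
```

>>> step_arm(moves="0 -0.2 0 0 0 0 1;0 -0.5 0 0 0 0 1;0 -0.7 0 0 0 0 1;0 -0.7 0 0 0 0 1;0 -0.5 0 0 0 0 1;0 0 0 0 0.29 0 1;0 0 0 0 0 0 1")

```text
clock: 11.45
eef_pos: [560.6, 350.1, 181.8]
tool_rot: [-1.57, -0.001, -0.125]
force: [-1.4, 0.3, -1.3]
width: 84.9
```

```bash
python3 - <<'E'
from look import *; from geo import *
d=snap("f"); p=d["scene"]
cv2.imwrite("pics/f_z.png",cv2.resize(p["color"][130:340,340:540],None,fx=3,fy=2.8,interpolation=cv2.INTER_CUBIC))
E
python3 go.py 481 7.2 181 -.125 481 7.2 51 -.125
```

```text
t 11.55 tcp [559.7 349.5 179.9] rot [-1.5723e+00  1.4000e-03 -1.2410e-01] F [ 1.3 -0.2 -0.2] w 85.2
-> [481.    7.2 181. ] shift units [-0.715 -0.011 -6.988] turn units [ 0.013  0.008 -0.012]
-> [481.    7.2  51. ] shift units [ 0.   2.6 -0. ] turn units [0. 0. 0.]
```

View pics/f_z.png

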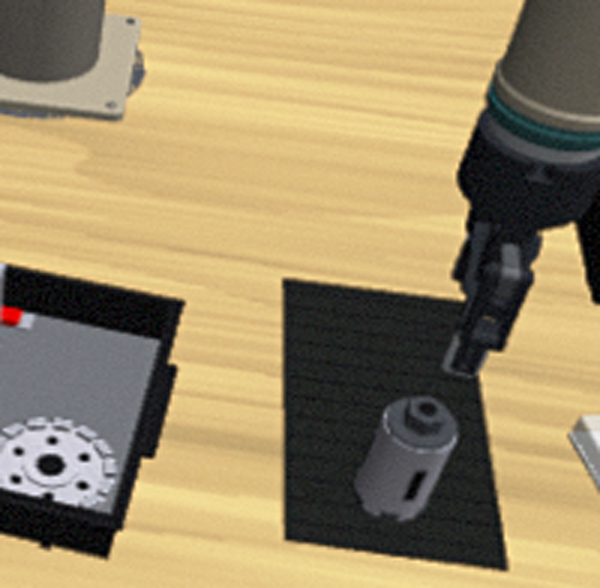

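>>> step_arm(moves="-0.02 0 -0.2 0 0 0 1;-0.05 0 -0.5 0 0 0 1;-0.07 0 -0.7 0 0 0 1;-0.08 0 -0.8 0 0 0 1;-0.08 0 -0.8 0 0 0 1;-0.08 0 -0.8 0 0 0 1;-0.08 0 -0.8 0 0 0 1;-0.08 0 -0.8 0 0 0 1;-0.07 0 -0.7 0 0 0 1;-0.06 0 -0.5 0 0 0 1;-0.03 0 -0.3 0 0 0 1;-0.02 0 -0.1 0 0 0 1;0 0 0 0 0 0 1;0 0 0 0 0 0 1")

```text
clock: 12.95
eef_pos: [481.3, 8.2, 180.6]
tool_rot: [-1.57, 0.0, -0.123]
force: [0.0, -0.9, 0.7]
width: 85.2
```

```bash
python3 go.py 481 7.2 51 -.125
```

```text
t 12.95 tcp [481.3   8.2 180.6] rot [-1.5701e+00  2.0000e-04 -1.2330e-01] F [ 0.  -0.9  0.7] w 85.2
-> [481.    7.2  51. ] shift units [-0.003  2.593 -0.022] turn units [-0.005  0.014 -0.002]
```

>>> step_arm(moves="0 0.4 0 0 0 0 1;0 0.5 0 0 0 0 1;0 0.5 0 0 0 0 1;0 0.5 0 0 0 0 1;0 0.4 0 0 0 0 1;0 0.2 0 0 0 0 1;0 0.08 0 0 0 0 1;0 0 0 0 0 0 1")

```text
clock: 13.75
eef_pos: [481.4, 7.9, 51.7]
tool_rot: [-1.571, 0.0, -0.123]
force: [-0.1, -0.6, 0.0]
width: 85.0
```

>>> step_arm(moves="0 0 0 0 0 0 0;0 0 0 0 0 0 0;0 0 0 0 0 0 0;0 0 0 0 0 0 0;0 0 0 0 0 0 0;0 0 0 0 0 0 0;0 0 0 0 0 0 0")

```text
clock: 14.45
eef_pos: [481.9, 7.2, 52.7]
tool_rot: [-1.571, -0.002, -0.125]
force: [-0.4, -0.6, 5.1]
width: 41.6
```

```bash
python3 go.py 481 7.2 141 -.125 465 350 141 -.125 465 350 51 -.125
```

```text
t 14.45 tcp [481.9   7.2  52.7] rot [-1.5706 -0.0016 -0.1248] F [-0.4 -0.6  5.1] w 41.6
-> [481.    7.2 141. ] shift units [-0.015 -1.767 -0.002] turn units [-0.002  0.002  0.013]
-> [465. 350. 141.] shift units [-1.172  0.     6.763] turn units [0. 0. 0.]
-> [465. 350.  51.] shift units [ 0.   1.8 -0. ] turn units [0. 0. 0.]
```

>>> step_arm(moves="0 -0.1 0 0 0 0 0;0 -0.2 0 0 0 0 0;0 -0.4 0 0 0 0 0;0 -0.4 0 0 0 0 0;0 -0.4 0 0 0 0 0;0 -0.2 0 0 0 0 0;0 -0.1 0 0 0 0 0;0 0 0 0 0 0 0")

```text
clock: 15.25
eef_pos: [481.4, 7.1, 142.2]
tool_rot: [-1.571, -0.001, -0.125]
force: [0.2, 1.2, -2.6]
width: 41.4
```

>>> step_arm(moves="-0.03 0 0.2 0 0 0 0;-0.07 0 0.4 0 0 0 0;-0.1 0 0.6 0 0 0 0;-0.12 0 0.7 0 0 0 0;-0.12 0 0.7 0 0 0 0;-0.12 0 0.7 0 0 0 0;-0.12 0 0.7 0 0 0 0;-0.12 0 0.7 0 0 0 0;-0.12 0 0.7 0 0 0 0;-0.1 0 0.6 0 0 0 0;-0.08 0 0.4 0 0 0 0;-0.05 0 0.25 0 0 0 0;-0.03 0 0.1 0 0 0 0;-0.11 0 0 0 0 0 0;0 0 0 0 0 0 0")

```text
clock: 16.75
eef_pos: [458.1, 348.7, 141.4]
tool_rot: [-1.573, 0.001, -0.125]
force: [-0.4, 0.1, -3.2]
width: 41.4
```

```bash
python3 go.py 465 350 52 -.125
```

```text
t 16.75 tcp [458.1 348.7 141.4] rot [-1.5729e+00  1.3000e-03 -1.2500e-01] F [-0.4  0.1 -3.2] w 41.4
-> [465. 350.  52.] shift units [0.135 1.788 0.047] turn units [ 0.018  0.    -0.011]
```

>>> step_arm(moves="0.06 0.2 0 0 0 0 0;0.06 0.4 0 0 0 0 0;0 0.4 0 0 0 0 0;0 0.4 0 0 0 0 0;0 0.2 0 0 0 0 0;0 0.1 0 0 0 0 0;0 0.06 0 0 0 0 0;0 0.03 0 0 0 0 0;0 0.015 0 0 0 0 0;0 0 0 0 0 0 0")

```text
clock: 17.75
eef_pos: [465.4, 349.7, 52.1]
tool_rot: [-1.57, -0.001, -0.124]
force: [-0.0, -0.3, -3.2]
width: 41.4
```

```bash
python3 go.py 465 350 51 -.125
```

```text
t 17.75 tcp [465.4 349.7  52.1] rot [-1.5701e+00 -8.0000e-04 -1.2440e-01] F [-0.  -0.3 -3.2] w 41.4
-> [465. 350.  51.] shift units [-0.01   0.022  0.005] turn units [-0.006  0.005  0.006]
```

>>> step_arm(moves="0 0.02 0 0 0 0 0;0 0 0 0 0 0 0")

```text
clock: 17.95
eef_pos: [465.5, 349.8, 51.7]
tool_rot: [-1.57, -0.001, -0.124]
force: [-0.9, -1.2, 4.8]
width: 40.8
```

>>> step_arm(moves="0 0 0 0 0 0 0.7;0 0 0 0 0 0 1;0 0 0 0 0 0 1;0 0 0 0 0 0 1;0 0 0 0 0 0 1;0 -0.2 0 0 0 0 1;0 -0.5 0 0 0 0 1;0 -0.7 0 0 0 0 1;0 -0.7 0 0 0 0 1;0 -0.5 0 0 0 0 1;0 0 0 0 -0.29 0 1;0 0 0 0 0 0 1")

```text
clock: 19.15
eef_pos: [465.3, 349.5, 181.5]
tool_rot: [-1.57, -0.001, -0.089]
force: [0.6, 0.0, 0.2]
width: 85.3
```

```bash
python3 go.py 475 -63.3 183 -.09 475 -63.3 54 -.09
```

```text
t 19.15 tcp [465.3 349.5 181.5] rot [-1.5698e+00 -1.1000e-03 -8.8900e-02] F [0.6 0.  0.2] w 85.3
-> [475.  -63.3 183. ] shift units [ 0.927 -0.037 -8.205] turn units [-0.008  0.009  0.009]
-> [475.  -63.3  54. ] shift units [-0.    2.58 -0.  ] turn units [0. 0. 0.]
```

>>> step_arm(moves="0.03 0 -0.3 0 0 0 1;0.07 0 -0.6 0 0 0 1;0.09 0 -0.8 0 0 0 1;0.1 0 -0.9 0 0 0 1;0.1 0 -0.9 0 0 0 1;0.1 0 -0.9 0 0 0 1;0.1 0 -0.9 0 0 0 1;0.1 0 -0.8 0 0 0 1;0.09 0 -0.7 0 0 0 1;0.06 0 -0.6 0 0 0 1;0.05 0 -0.5 0 0 0 1;0.04 0 -0.3 0 0 0 1;0 0 0 0 0 0 1;0 0 0 0 0 0 1")

```text
clock: 20.55
eef_pos: [473.6, -63.1, 179.8]
tool_rot: [-1.57, 0.002, -0.091]
force: [1.2, 0.1, 0.2]
width: 85.7
```

```bash
python3 go.py 475 -63.3 54 -.09
python3 - <<'E'
from look import *
d=snap("g"); p=d["scene"]
cv2.imwrite("pics/g_z.png",cv2.resize(p["color"][150:340,230:530],None,fx=2.6,fy=2.6,interpolation=cv2.INTER_CUBIC))
E
```

```text
t 20.55 tcp [473.6 -63.1 179.8] rot [-1.5705  0.0021 -0.0907] F [1.2 0.1 0.2] w 85.7
-> [475.  -63.3  54. ] shift units [ 3.300e-02  2.517e+00 -2.000e-03] turn units [-0.003 -0.006 -0.017]
```

View pics/g_z.png

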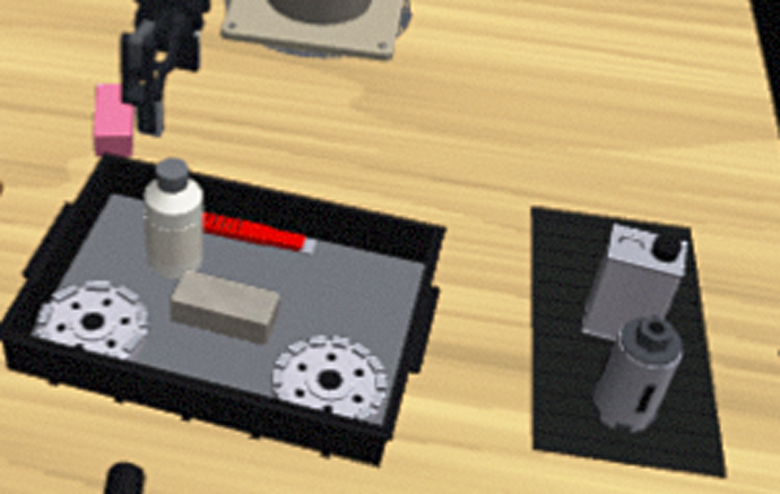

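>>> step_arm(moves="0 0.4 0 0 0 0 1;0 0.5 0 0 0 0 1;0 0.5 0 0 0 0 1;0 0.5 0 0 0 0 1;0 0.35 0 0 0 0 1;0 0.2 0 0 0 0 1;0 0.08 0 0 0 0 1;0 0 0 0 0 0 1")

```text
clock: 21.45
eef_pos: [474.8, -62.5, 54.0]
tool_rot: [-1.571, 0.0, -0.089]
force: [0.2, -0.7, 0.2]
width: 85.3
```

>>> step_arm(moves="0 0 0 0 0 0 0;0 0 0 0 0 0 0;0 0 0 0 0 0 0;0 0 0 0 0 0 0;0 0 0 0 0 0 0;0 0 0 0 0 0 0;0 0 0 0 0 0 0")

```text
clock: 22.15
eef_pos: [475.1, -63.2, 55.1]
tool_rot: [-1.571, -0.001, -0.09]
force: [-1.0, 0.7, 6.1]
width: 50.4
```

```bash
python3 go.py 475 -63.3 144 -.09 370 350 144 -.09 370 350 54 -.09
```

```text
t 22.15 tcp [475.1 -63.2  55.1] rot [-1.5709e+00 -1.5000e-03 -8.9700e-02] F [-1.   0.7  6.1] w 50.4
-> [475.  -63.3 144. ] shift units [-0.    -1.778 -0.002] turn units [0.001 0.002 0.012]
-> [370. 350. 144.] shift units [-2.834  0.     8.044] turn units [0. 0. 0.]
-> [370. 350.  54.] shift units [-0.   1.8 -0. ] turn units [0. 0. 0.]
```

>>> step_arm(moves="0 -0.1 0 0 0 0 0;0 -0.2 0 0 0 0 0;0 -0.4 0 0 0 0 0;0 -0.4 0 0 0 0 0;0 -0.4 0 0 0 0 0;0 -0.2 0 0 0 0 0;0 -0.1 0 0 0 0 0;0 0 0 0 0 0 0")

```text
clock: 22.95
eef_pos: [474.9, -63.2, 144.5]
tool_rot: [-1.571, -0.001, -0.09]
force: [0.7, 0.0, -1.9]
width: 50.2
```

>>> step_arm(moves="-0.1 0 0.2 0 0 0 0;-0.2 0 0.4 0 0 0 0;-0.3 0 0.6 0 0 0 0;-0.4 0 0.7 0 0 0 0;-0.4 0 0.7 0 0 0 0;-0.4 0 0.7 0 0 0 0;-0.4 0 0.7 0 0 0 0;-0.3 0 0.7 0 0 0 0;-0.2 0 0.7 0 0 0 0;-0.1 0 0.7 0 0 0 0;-0.03 0 0.7 0 0 0 0;0 0 0.5 0 0 0 0;0 0 0.4 0 0 0 0;0 0 0.2 0 0 0 0;0 0 0.14 0 0 0 0;0 0 0 0 0 0 0;0 0 0 0 0 0 0")

```text
clock: 24.65
eef_pos: [369.5, 348.6, 143.8]
tool_rot: [-1.572, 0.001, -0.09]
force: [1.1, 0.1, -2.3]
width: 50.1
```

```bash
python3 go.py 370 350 54 -.09
```

```text
t 24.65 tcp [369.5 348.6 143.8] rot [-1.5725e+00  6.0000e-04 -9.0500e-02] F [ 1.1  0.1 -2.3] w 50.1
-> [370. 350.  54.] shift units [0.008 1.795 0.032] turn units [ 0.014 -0.004 -0.005]
```

>>> step_arm(moves="0 0.2 0 0 0 0 0;0 0.4 0 0 0 0 0;0 0.4 0 0 0 0 0;0 0.4 0 0 0 0 0;0 0.2 0 0 0 0 0;0 0.1 0 0 0 0 0;0 0.06 0 0 0 0 0;0 0.03 0 0 0 0 0;0 0.02 0 0 0 0 0;0 0 0 0 0 0 0")

```text
clock: 25.65
eef_pos: [370.1, 350.3, 54.2]
tool_rot: [-1.57, -0.001, -0.09]
force: [-0.3, 0.1, -0.5]
width: 50.3
```

```bash
python3 go.py 370 350 53.5 -.09
```

```text
t 25.65 tcp [370.1 350.3  54.2] rot [-1.5698e+00 -9.0000e-04 -8.9700e-02] F [-0.3  0.1 -0.5] w 50.3
-> [370.  350.   53.5] shift units [-0.002  0.014 -0.006] turn units [-0.008  0.003  0.007]
```

Touching or almost touching; release, rise, then head for the stone (yaw -0.10).

>>> step_arm(moves="0 0.01 0 0 0 0 0;0 0 0 0 0 0 0.7;0 0 0 0 0 0 1;0 0 0 0 0 0 1;0 0 0 0 0 0 1;0 0 0 0 0 0 1;0 -0.2 0 0 0 0 1;0 -0.5 0 0 0 0 1;0 -0.7 0 0 0 0 1;0 -0.7 0 0 0 0 1;0 -0.5 0 0 0 0 1;0 0 0 0 0.1 0 1;0 0 0 0 0 0 1")

```text
clock: 26.95
eef_pos: [370.0, 350.0, 183.9]
tool_rot: [-1.57, -0.001, -0.102]
force: [-0.3, -0.3, -0.4]
width: 85.2
```

```bash
cat > m.py <<'E'
from look import *; from geo import *
import sys
def measure(tag,ref,zs,use=("scene","top")):
    d=snap(tag); K={n:{} for n in use}
    for n in use:
        for t,x in ref.items():
            c=proj(d[n],[x[0],x[1],40])[0]; best=None
            for r in nets.cut_out(d[n],t):
                ys,xs=np.nonzero(r["pixels"]); dd=np.hypot(xs.mean()-c[0],ys.mean()-c[1])
                if best is None or dd<best[0]: best=(dd,r["pixels"],r["conf"])
            if best and best[0]<25: K[n][t]=best[1]
    for t,x in ref.items():
      for u in [[n] for n in use]+([list(use)] if len(use)>1 else []):
        if any(t not in K[n] for n in u): print(t,u,"none"); continue
        oth={n:np.any([K[n][o] for o in K[n] if o!=t]+[np.zeros((480,640),bool)],axis=0)&~K[n][t] for n in u}
        v,f=fit({n:d[n] for n in u},{n:K[n][t].astype(np.float32) for n in u},oth,t,x,zs[t],t in("tin","stone"))
        print(t,u,v.round(1),round(f,3))
    return d
E
python3 - <<'E'
from m import *
d=measure("h",{"stone":(536,-2,-.1)},{"stone":5})
p=d["scene"];cv2.imwrite("pics/h_z.png",cv2.resize(p["color"][150:340,230:530],None,fx=2.6,fy=2.6,interpolation=cv2.INTER_CUBIC))
E
python3 go.py 536 -1.9 180 -.102
```

```text
stone ['scene'] [537.3  -3.4 -13. ] 0.064
stone ['top'] [ 5.352e+02 -5.000e-01 -9.900e+00] 0.066
stone ['scene', 'top'] [535.9  -2.   -9.5] 0.18
t 27.15 tcp [369.2 349.3 182. ] rot [-1.5727e+00  1.5000e-03 -1.0140e-01] F [-0.7 -0.2 -0.7] w 85.4
-> [536.   -1.9 180. ] shift units [ 4.03   0.047 -6.651] turn units [ 0.016  0.005 -0.012]
```

View pics/h_z.png

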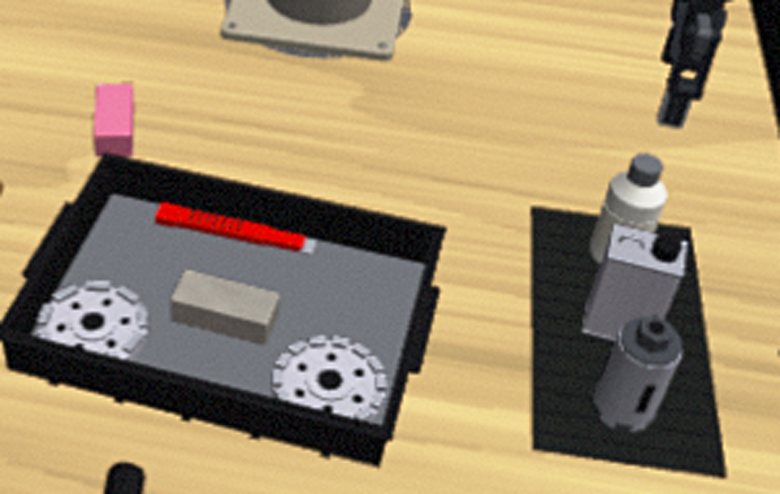

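>>> step_arm(moves="0.12 0 -0.2 0 0 0 1;0.24 0 -0.4 0 0 0 1;0.36 0 -0.6 0 0 0 1;0.42 0 -0.7 0 0 0 1;0.42 0 -0.7 0 0 0 1;0.42 0 -0.7 0 0 0 1;0.42 0 -0.7 0 0 0 1;0.42 0 -0.7 0 0 0 1;0.4 0 -0.7 0 0 0 1;0.36 0 -0.6 0 0 0 1;0.24 0 -0.4 0 0 0 1;0.15 0 -0.2 0 0 0 1;0.05 0 -0.05 0 0 0 1;0 0 0 0 0 0 1;0 0 0 0 0 0 1")

```text
clock: 28.65
eef_pos: [535.4, 0.5, 182.9]
tool_rot: [-1.57, 0.001, -0.099]
force: [0.1, 0.3, 0.3]
width: 85.4
```

```bash
python3 go.py 536 -1.9 16 -.102
```

```text
t 28.65 tcp [5.354e+02 5.000e-01 1.829e+02] rot [-1.57e+00  8.00e-04 -9.92e-02] F [0.1 0.3 0.3] w 85.4
-> [536.   -1.9  16. ] shift units [ 0.019  3.339 -0.048] turn units [-0.006  0.023 -0.007]
```

>>> step_arm(moves="0 0.4 -0.03 0 0 0 1;0 0.6 0 0 0 0 1;0 0.6 0 0 0 0 1;0 0.6 0 0 0 0 1;0 0.5 0 0 0 0 1;0 0.3 0 0 0 0 1;0 0.2 0 0 0 0 1;0 0.1 0 0 0 0 1;0 0.06 0 0 0 0 1;0 0 0 0 0 0 1;0 0 0 0 0 0 1")

```text
clock: 29.75
eef_pos: [536.4, -2.7, 15.7]
tool_rot: [-1.571, -0.001, -0.102]
force: [-0.3, 0.5, -0.1]
width: 85.4
```

```bash
python3 go.py 536 -1.9 14 -.102
```

```text
t 29.75 tcp [536.4  -2.7  15.7] rot [-1.5706e+00 -1.3000e-03 -1.0170e-01] F [-0.3  0.5 -0.1] w 85.4
-> [536.   -1.9  14. ] shift units [-0.009  0.035  0.014] turn units [-0.002  0.003  0.011]
```

>>> step_arm(moves="0 0.03 0 0 0 0 1;0 0 0 0 0 0 0;0 0 0 0 0 0 0;0 0 0 0 0 0 0;0 0 0 0 0 0 0;0 0 0 0 0 0 0;0 0 0 0 0 0 0;0 0 0 0 0 0 0")

```text
clock: 30.55
eef_pos: [536.1, -2.8, 14.0]
tool_rot: [-1.571, -0.001, -0.102]
force: [-0.7, -0.1, 6.1]
width: 38.8
```

>>> step_arm(moves="0 -0.1 0 0 0 0 0;0 -0.2 0 0 0 0 0;0 -0.4 0 0 0 0 0;0 -0.5 0 0 0 0 0;0 -0.5 0 0 0 0 0;0 -0.5 0 0 0 0 0;0 -0.3 0 0 0 0 0;0 0 0 0 0 0 0;0 0 0 0 0 0 0")

```text
clock: 31.45
eef_pos: [535.5, -2.8, 138.6]
tool_rot: [-1.571, 0.0, -0.102]
force: [0.0, 0.5, -2.6]
width: 38.5
```

```bash
python3 go.py 520.5 -338.5 139 -.012
python3 - <<'E'
from m import *
d=measure("i",{"stone":(536,-2,-.1)},{"stone":130},)
p=d["scene"];cv2.imwrite("pics/i_z.png",cv2.resize(p["color"][100:340,230:430],None,fx=3,fy=2.5,interpolation=cv2.INTER_CUBIC))
E
```

```text
t 31.45 tcp [535.5  -2.8 138.6] rot [-1.5709  0.     -0.1017] F [ 0.   0.5 -2.6] w 38.5
-> [ 520.5 -338.5  139. ] shift units [ 0.383 -0.007 -6.709] turn units [ 0.001 -0.747 -0.   ]
stone ['scene'] none
stone ['top'] none
stone ['scene', 'top'] none
```

View pics/i_z.png

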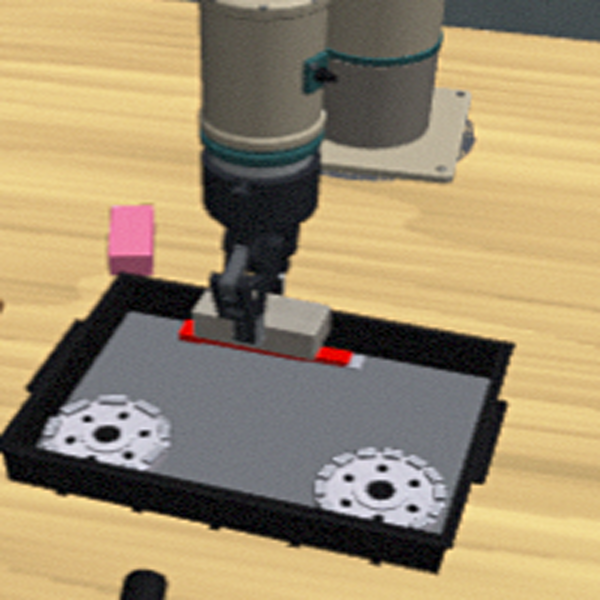

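>>> step_arm(moves="0 0 0 0 -0.4 0 0;0 0 0 0 -0.347 0 0;-0.01 0 -0.2 0 0 0 0;-0.02 0 -0.4 0 0 0 0;-0.02 0 -0.6 0 0 0 0;-0.02 0 -0.7 0 0 0 0;-0.02 0 -0.7 0 0 0 0;-0.02 0 -0.7 0 0 0 0;-0.02 0 -0.7 0 0 0 0;-0.02 0 -0.7 0 0 0 0;-0.02 0 -0.7 0 0 0 0;-0.02 0 -0.6 0 0 0 0;-0.02 0 -0.4 0 0 0 0;-0.01 0 -0.2 0 0 0 0;0 0 -0.13 0 0 0 0;0 0 0 0 0 0 0;0 0 0 0 0 0 0")

```text
clock: 33.35
eef_pos: [521.2, -337.5, 138.4]
tool_rot: [-1.57, 0.0, -0.01]
force: [0.4, -0.0, -2.3]
width: 38.7
```

```bash
python3 go.py 520.6 -339 60 -.012 520.6 -339 24.5 -.012
```

```text
t 33.35 tcp [ 521.2 -337.5  138.4] rot [-1.5696e+00  1.0000e-04 -1.0400e-02] F [ 0.4 -0.  -2.3] w 38.7
-> [ 520.6 -339.    60. ] shift units [-0.011  1.569 -0.032] turn units [-0.01   0.013 -0.001]
-> [ 520.6 -339.    24.5] shift units [ 0.    0.71 -0.  ] turn units [0. 0. 0.]
```

>>> step_arm(moves="-0.01 0.2 -0.02 0 0 0 0;0 0.4 0 0 0 0 0;0 0.4 0 0 0 0 0;0 0.4 0 0 0 0 0;0 0.3 0 0 0 0 0;0 0.17 0 0 0 0 0;0 0 0 0 0 0 0;0 0 0 0 0 0 0")

```text
clock: 34.15
eef_pos: [520.8, -340.1, 45.4]
tool_rot: [-1.571, -0.001, -0.012]
force: [0.9, 1.4, -3.0]
width: 38.5
```

```bash
python3 go.py 520.6 -339 24 -.012
python3 - <<'E'
from look import *; from geo import *
d=snap("j")
s=ctrl.read_state();e=s["eef_pos"]
for n,(y0,x0) in dict(scene=(190,120),top=(160,410)).items():
    p=d[n]; im=cv2.resize(p["color"][y0:y0+110,x0:x0+140],None,fx=5,fy=5,interpolation=cv2.INTER_CUBIC)
    a=np.array([[0,0,0]]+[[i*20,j*45,k] for i,j in((-1,-1),(-1,1),(1,1),(1,-1)) for k in (0,30)])
    for q in proj(p,a+[e[0],e[1],e[2]-9]): cv2.circle(im,tuple(((q-[x0,y0]+.5)*5).astype(int)),3,(0,255,0),-1)
    b=np.array([[i*30,j*55,8] for i,j in((-1,-1),(-1,1),(1,1),(1,-1))])
    for q in proj(p,b+[520.6,-339,15]): cv2.circle(im,tuple(((q-[x0,y0]+.5)*5).astype(int)),3,(255,255,0),-1)
    cv2.imwrite(f"pics/j_{n}_z.png",im)
E
```

```text
t 34.15 tcp [ 520.8 -340.1   45.4] rot [-1.5711e+00 -7.0000e-04 -1.1700e-02] F [ 0.9  1.4 -3. ] w 38.5
-> [ 520.6 -339.    24. ] shift units [-0.005  0.429  0.022] turn units [0.002 0.003 0.006]
```

View pics/j_scene_z.png

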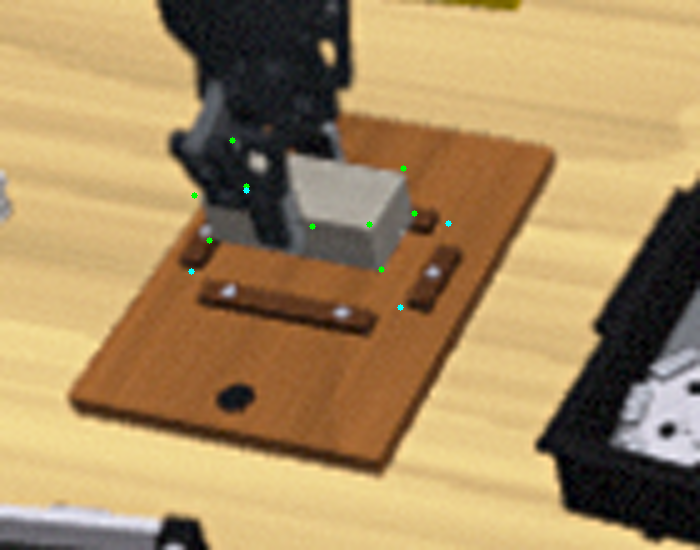

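View pics/j_top_z.png

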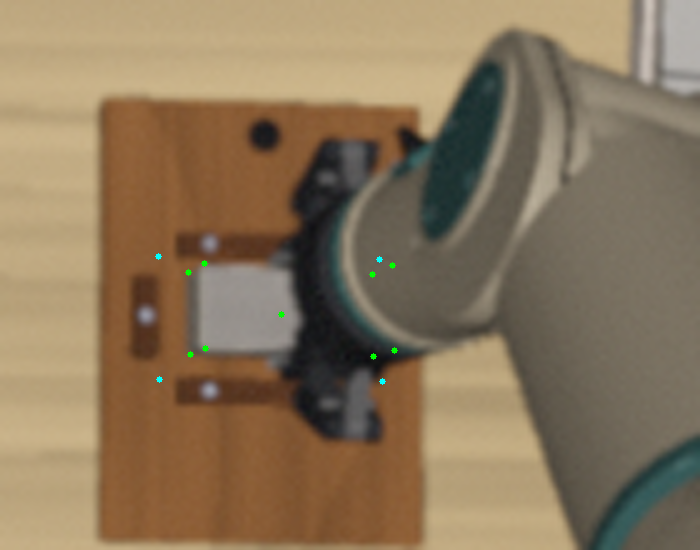

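>>> step_arm(moves="0 0.1 0.015 0 0 0 0;0 0.1 0 0 0 0 0;0 0.1 0 0 0 0 0;0 0.06 0 0 0 0 0;0 0.03 0 0 0 0 0;0 0.02 0 0 0 0 0;0 0 0 0 0 0 0")

```text
clock: 34.95
eef_pos: [520.3, -339.3, 24.5]
tool_rot: [-1.571, 0.0, -0.012]
force: [-0.1, 0.0, -2.7]
width: 39.1
```

```bash
python3 go.py 520.6 -339 24 -.012
```

```text
t 34.95 tcp [ 520.3 -339.3   24.5] rot [-1.5707e+00  1.0000e-04 -1.2000e-02] F [-0.1  0.  -2.7] w 39.1
-> [ 520.6 -339.    24. ] shift units [0.006 0.009 0.006] turn units [-0.001  0.    -0.001]
```

>>> step_arm(moves="0 0.01 0 0 0 0 0;0 0.01 0 0 0 0 0;0 0 0 0 0 0 0")

```text
clock: 35.25
eef_pos: [520.5, -339.4, 24.0]
tool_rot: [-1.571, -0.0, -0.012]
force: [-1.1, 1.2, 0.5]
width: 38.8
```

>>> step_arm(moves="0 0 0 0 0 0 0.55;0 0 0 0 0 0 0.7;0 0 0 0 0 0 1;0 0 0 0 0 0 1;0 0 0 0 0 0 1;0 -0.1 0 0 0 0 1;0 -0.3 0 0 0 0 1;0 -0.6 0 0 0 0 1;0 -0.8 0 0 0 0 1;0 -0.8 0 0 0 0 1;0 -0.5 0 0 0 0 1;0 -0.2 0 0 0 0 1;0 0 0 0 0 0 1")

```text
clock: 36.55
eef_pos: [521.1, -339.8, 190.6]
tool_rot: [-1.573, -0.003, -0.012]
force: [-0.2, 0.3, -0.9]
width: 85.8
```

>>> step_arm(moves="0 0 0.4 0 0.3 0 1;0 0 0.7 0 0.35 0 1;0 0 0.7 0 0 0 1;0 0 0.7 0 0 0 1;0 0 0.7 0 0 0 1;0 0 0.5 0 0 0 1;0 0 0 0 0 0 1")

```text
clock: 37.25
eef_pos: [533.4, -149.4, 187.1]
tool_rot: [-1.567, 0.003, -0.083]
force: [-0.0, 0.9, 0.2]
width: 85.5
```

```bash
python3 go.py 370 350 200 -.09
python3 - <<'E'
from m import *
d=measure("k",{"stone":(520,-339,-.012)},{"stone":15})
for n,(y0,x0) in dict(scene=(190,120),top=(160,410)).items():
    p=d[n]; im=cv2.resize(p["color"][y0:y0+110,x0:x0+140],None,fx=4,fy=4,interpolation=cv2.INTER_CUBIC)
    cv2.imwrite(f"pics/k_{n}_z.png",im)
im=np.hstack([cv2.imread("pics/k_scene_z.png")[:,:400],cv2.imread("pics/k_top_z.png")[:,:400]]);cv2.imwrite("pics/k_z.png",im)
E
```

```text
t 37.25 tcp [ 533.4 -149.4  187.1] rot [-1.5674  0.0031 -0.0829] F [-0.   0.9  0.2] w 85.5
-> [370. 350. 200.] shift units [-4.085 -0.213  9.684] turn units [-0.028  0.059 -0.026]
stone ['scene'] [ 521.5 -338.1   -5.1] 0.055
stone ['top'] none
stone ['scene', 'top'] none
```

View pics/k_z.png

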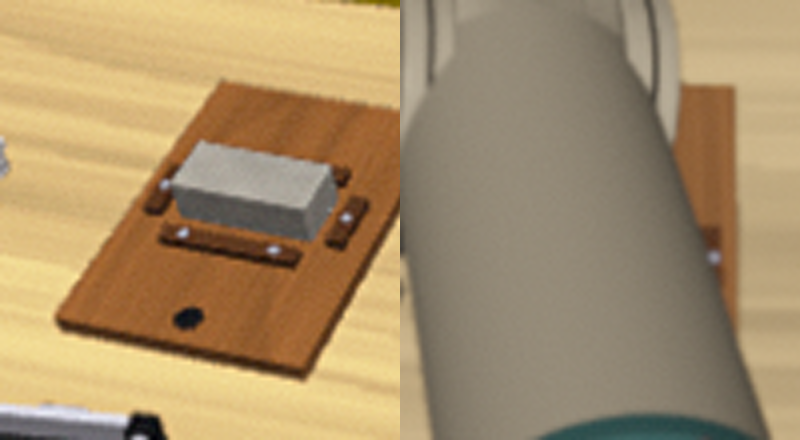

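>>> step_arm(moves="-0.1 0 0.2 0 0.06 0 1;-0.2 0 0.5 0 0 0 1;-0.3 0 0.7 0 0 0 1;-0.3 0 0.7 0 0 0 1;-0.3 0 0.7 0 0 0 1;-0.3 0 0.7 0 0 0 1;-0.3 0 0.7 0 0 0 1;-0.3 0 0.7 0 0 0 1;-0.3 0 0.7 0 0 0 1;-0.3 0 0.7 0 0 0 1;-0.3 0 0.7 0 0 0 1;-0.3 0 0.7 0 0 0 1;-0.3 0 0.7 0 0 0 1;-0.25 0 0.6 0 0 0 1;-0.2 0 0.4 0 0 0 1;-0.1 0 0.2 0 0 0 1;-0.05 0 0.1 0 0 0 1;0 0 0 0 0 0 1;0 0 0 0 0 0 1")

```text
clock: 39.35
eef_pos: [372.5, 346.6, 188.5]
tool_rot: [-1.572, -0.0, -0.099]
force: [1.2, -0.2, -0.6]
width: 85.2
```

```bash
python3 go.py 370 350.2 53.7 -.09
```

```text
t 39.35 tcp [372.5 346.6 188.5] rot [-1.572e+00 -2.000e-04 -9.930e-02] F [ 1.2 -0.2 -0.6] w 85.2
-> [370.  350.2  53.7] shift units [-0.058  2.695  0.069] turn units [ 0.01  -0.077  0.001]
```

>>> step_arm(moves="-0.04 0 0.05 0 -0.07 0 1;0 0.4 0 0 0 0 1;0 0.5 0 0 0 0 1;0 0 0 0 0 0 1;0 0 0 0 0 0 1")

```text
clock: 39.85
eef_pos: [370.3, 350.4, 143.7]
tool_rot: [-1.572, 0.0, -0.089]
force: [-0.1, -0.4, 0.4]
width: 85.6
```

```bash
python3 go.py 370 350.2 53.7 -.09
python3 - <<'E'
from look import *
d=snap("l")
p=d["scene"];cv2.imwrite("pics/l_z.png",cv2.resize(p["color"][130:340,340:540],None,fx=3,fy=2.8,interpolation=cv2.INTER_CUBIC))
E
python3 go.py 370 350.2 53.7 -.09
```

```text
t 39.85 tcp [370.3 350.4 143.7] rot [-1.5716e+00  5.0000e-04 -8.9400e-02] F [-0.1 -0.4  0.4] w 85.6
-> [370.  350.2  53.7] shift units [-0.004  1.799 -0.003] turn units [ 0.007  0.005 -0.004]
t 39.95 tcp [370.8 351.2 144.6] rot [-1.5695e+00 -1.1000e-03 -8.9100e-02] F [-0.4  0.2 -0.3] w 85.3
-> [370.  350.2  53.7] shift units [-0.016  1.817 -0.024] turn units [-0.011  0.007  0.009]
```

View pics/l_z.png

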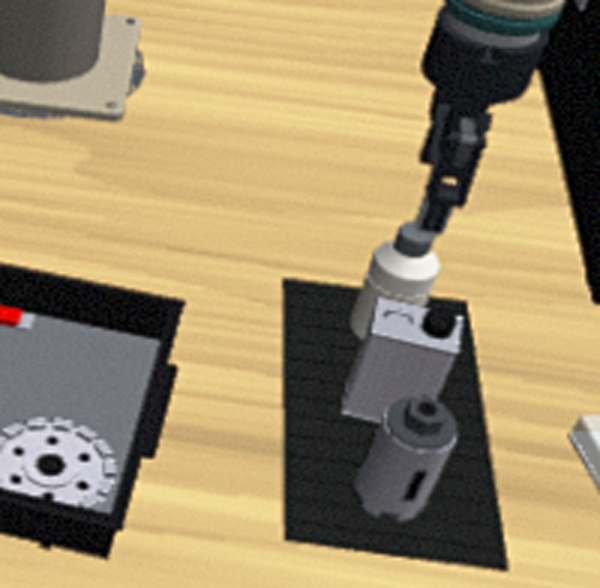

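>>> step_arm(moves="0 0.3 0 0 0 0 1;0 0.4 0 0 0 0 1;0 0.4 0 0 0 0 1;0 0.4 0 0 0 0 1;0 0.2 0 0 0 0 1;0 0.1 0 0 0 0 1;0 0 0 0 0 0 1;0 0 0 0 0 0 1")

```text
clock: 40.75
eef_pos: [370.6, 351.4, 54.4]
tool_rot: [-1.57, -0.001, -0.089]
force: [0.5, 0.5, -0.1]
width: 85.5
```

>>> step_arm(moves="0 0 0 0 0 0 0;0 0 0 0 0 0 0;0 0 0 0 0 0 0;0 0 0 0 0 0 0;0 0 0 0 0 0 0;0 0 0 0 0 0 0;0 0 0 0 0 0 0")

```text
clock: 41.45
eef_pos: [370.3, 351.2, 54.4]
tool_rot: [-1.57, -0.001, -0.089]
force: [-1.6, -0.2, 6.9]
width: 50.3
```

>>> step_arm(moves="0 -0.1 0 0 0 0 0;0 -0.2 0 0 0 0 0;0 -0.4 0 0 0 0 0;0 -0.4 0 0 0 0 0;0 -0.4 0 0 0 0 0;0 -0.2 0 0 0 0 0;0 -0.1 0 0 0 0 0;0 0 0 0 0 0 0;0 0 0 0 0 0 0")

```text
clock: 42.35
eef_pos: [369.8, 350.4, 143.0]
tool_rot: [-1.572, 0.001, -0.089]
force: [0.7, -0.4, -1.0]
width: 50.0
```

```bash
python3 go.py 475 -63 144.5 -.09
```

```text
t 42.35 tcp [369.8 350.4 143. ] rot [-1.5718e+00  8.0000e-04 -8.8900e-02] F [ 0.7 -0.4 -1. ] w 50.0
-> [475.  -63.  144.5] shift units [ 2.829 -0.024 -8.049] turn units [ 0.009  0.01  -0.006]
```

>>> step_arm(moves="0 0 -0.2 0 0 0 0;0 0 -0.4 0 0 0 0;0 0 -0.6 0 0 0 0;0.03 0 -0.7 0 0 0 0;0.1 0 -0.7 0 0 0 0;0.2 0 -0.7 0 0 0 0;0.3 0 -0.7 0 0 0 0;0.4 0 -0.7 0 0 0 0;0.4 0 -0.7 0 0 0 0;0.4 0 -0.7 0 0 0 0;0.4 0 -0.7 0 0 0 0;0.3 0 -0.6 0 0 0 0;0.2 0 -0.4 0 0 0 0;0.1 0 -0.2 0 0 0 0;0 0 -0.04 0 0 0 0;0 0 0 0 0 0 0;0 0 0 0 0 0 0")

```text
clock: 44.05
eef_pos: [474.8, -60.5, 143.5]
tool_rot: [-1.57, 0.001, -0.086]
force: [0.4, 0.9, -2.4]
width: 50.3
```

```bash
python3 go.py 475 -62 55.4 -.09
```

```text
t 44.05 tcp [474.8 -60.5 143.5] rot [-1.5701e+00  9.0000e-04 -8.6400e-02] F [ 0.4  0.9 -2.4] w 50.3
-> [475.  -62.   55.4] shift units [ 0.008  1.762 -0.031] turn units [-0.006  0.03  -0.007]
```

>>> step_arm(moves="0 0.2 -0.015 0 0 0 0;0 0.4 0 0 0 0 0;0 0.4 0 0 0 0 0;0 0.4 0 0 0 0 0;0 0.2 0 0 0 0 0;0 0.06 0 0 0 0 0;0 0 0 0 0 0 0;0 0 0 0 0 0 0")

```text
clock: 44.85
eef_pos: [475.9, -62.7, 61.1]
tool_rot: [-1.571, -0.001, -0.089]
force: [-0.4, 0.3, -2.2]
width: 50.4
```

```bash
python3 go.py 475 -62 55.4 -.09
```

```text
t 44.85 tcp [475.9 -62.7  61.1] rot [-1.5707e+00 -1.2000e-03 -8.8600e-02] F [-0.4  0.3 -2.2] w 50.4
-> [475.  -62.   55.4] shift units [-0.02   0.115  0.012] turn units [-0.001  0.012  0.01 ]
```

>>> step_arm(moves="-0.015 0.05 0.01 0 0 0 0;0 0.04 0 0 0 0 0;0 0.015 0 0 0 0 0;0 0 0 0 0 0 0;0 0 0 0 0 0 0")

```text
clock: 45.35
eef_pos: [474.7, -62.3, 55.4]
tool_rot: [-1.571, -0.0, -0.089]
force: [0.1, -0.7, -0.7]
width: 50.2
```

```bash
python3 go.py 475 -62 55.4 -.09
```

```text
t 45.35 tcp [474.7 -62.3  55.4] rot [-1.5709e+00 -2.0000e-04 -8.8900e-02] F [ 0.1 -0.7 -0.7] w 50.2
-> [475.  -62.   55.4] shift units [0.005 0.001 0.007] turn units [0.    0.009 0.001]
```

>>> step_arm(moves="0 0 0 0 0 0 0.7;0 0 0 0 0 0 1;0 0 0 0 0 0 1;0 0 0 0 0 0 1;0 0 0 0 0 0 1;0 -0.2 0 0 0 0 1;0 -0.5 0 0 0 0 1;0 -0.7 0 0 0 0 1;0 -0.7 0 0 0 0 1;0 -0.5 0 0 0 0 1;0 0 0 0 0.29 0 1;0 0 0 0 0 0 1")

```text
clock: 46.55
eef_pos: [474.7, -62.5, 186.1]
tool_rot: [-1.571, -0.001, -0.125]
force: [-0.6, -0.0, -1.1]
width: 85.2
```

```bash
python3 go.py 465.5 349.8 185 -.1245
```

```text
t 46.55 tcp [474.7 -62.5 186.1] rot [-1.5711e+00 -1.4000e-03 -1.2470e-01] F [-0.6 -0.  -1.1] w 85.2
-> [465.5 349.8 185. ] shift units [-1.208  0.017  8.159] turn units [ 0.003 -0.001  0.012]
```

>>> step_arm(moves="-0.03 0 0.2 0 0 0 1;-0.07 0 0.5 0 0 0 1;-0.1 0 0.7 0 0 0 1;-0.12 0 0.8 0 0 0 1;-0.12 0 0.8 0 0 0 1;-0.12 0 0.8 0 0 0 1;-0.12 0 0.8 0 0 0 1;-0.12 0 0.8 0 0 0 1;-0.12 0 0.8 0 0 0 1;-0.1 0 0.7 0 0 0 1;-0.09 0 0.6 0 0 0 1;-0.06 0 0.4 0 0 0 1;-0.04 0 0.2 0 0 0 1;0 0 0.06 0 0 0 1;0 0 0 0 0 0 1;0 0 0 0 0 0 1;0 0 0 0 0 0 1")

```text
clock: 48.25
eef_pos: [465.3, 348.6, 185.3]
tool_rot: [-1.572, -0.0, -0.125]
force: [0.1, -0.3, 0.3]
width: 85.1
```

```bash
python3 go.py 465.5 349.8 51.7 -.1245
```

```text
t 48.25 tcp [465.3 348.6 185.3] rot [-1.5717e+00 -1.0000e-04 -1.2540e-01] F [ 0.1 -0.3  0.3] w 85.1
-> [465.5 349.8  51.7] shift units [0.    2.671 0.027] turn units [ 0.008 -0.007  0.001]
```

>>> step_arm(moves="0 0.4 0.01 0 0 0 1;0 0.5 0 0 0 0 1;0 0.5 0 0 0 0 1;0 0.5 0 0 0 0 1;0 0.4 0 0 0 0 1;0 0.2 0 0 0 0 1;0 0.14 0 0 0 0 1;0 0.02 0 0 0 0 1;0 0 0 0 0 0 1")

```text
clock: 49.15
eef_pos: [465.5, 350.8, 53.0]
tool_rot: [-1.57, -0.001, -0.124]
force: [0.6, -0.4, 0.3]
width: 85.3
```

>>> step_arm(moves="0 0 0 0 0 0 0;0 0 0 0 0 0 0;0 0 0 0 0 0 0;0 0 0 0 0 0 0;0 0 0 0 0 0 0;0 0 0 0 0 0 0;0 0 0 0 0 0 0")

```text
clock: 49.85
eef_pos: [465.5, 350.9, 53.0]
tool_rot: [-1.57, -0.001, -0.124]
force: [0.6, -0.3, 5.1]
width: 41.2
```

>>> step_arm(moves="0 -0.1 0 0 0 0 0;0 -0.2 0 0 0 0 0;0 -0.4 0 0 0 0 0;0 -0.4 0 0 0 0 0;0 -0.4 0 0 0 0 0;0 -0.2 0 0 0 0 0;0 -0.1 0 0 0 0 0;0 0 0 0 0 0 0;0 0 0 0 0 0 0")

```text
clock: 50.75
eef_pos: [464.6, 350.1, 141.6]
tool_rot: [-1.572, 0.001, -0.124]
force: [-0.1, -0.1, -2.3]
width: 41.5
```

```bash
python3 go.py 481.5 7.4 142 -.1245
```

```text
t 50.75 tcp [464.6 350.1 141.6] rot [-1.5719e+00  9.0000e-04 -1.2360e-01] F [-0.1 -0.1 -2.3] w 41.5
-> [481.5   7.4 142. ] shift units [ 1.181e+00 -2.000e-03 -6.760e+00] turn units [ 0.009  0.008 -0.008]
```

>>> step_arm(moves="0.03 0 -0.2 0 0 0 0;0.07 0 -0.4 0 0 0 0;0.1 0 -0.6 0 0 0 0;0.12 0 -0.7 0 0 0 0;0.12 0 -0.7 0 0 0 0;0.12 0 -0.7 0 0 0 0;0.12 0 -0.7 0 0 0 0;0.12 0 -0.7 0 0 0 0;0.12 0 -0.7 0 0 0 0;0.1 0 -0.6 0 0 0 0;0.08 0 -0.4 0 0 0 0;0.05 0 -0.25 0 0 0 0;0.02 0 -0.08 0 0 0 0;0 0 0 0 0 0 0;0 0 0 0 0 0 0;0 0 0 0 0 0 0")

```text
clock: 52.35
eef_pos: [481.6, 10.8, 142.4]
tool_rot: [-1.57, -0.0, -0.121]
force: [-0.0, 0.3, -1.8]
width: 41.3
```

```bash
python3 go.py 481.5 8.5 54 -.1245
```

```text
t 52.35 tcp [481.6  10.8 142.4] rot [-1.5701e+00 -1.0000e-04 -1.2130e-01] F [-0.   0.3 -1.8] w 41.3
-> [481.5   8.5  54. ] shift units [ 0.004  1.767 -0.048] turn units [-0.006  0.026  0.001]
```

>>> step_arm(moves="0 0.2 -0.02 0 0 0 0;0 0.4 0 0 0 0 0;0 0.4 0 0 0 0 0;0 0.4 0 0 0 0 0;0 0.2 0 0 0 0 0;0 0.06 0 0 0 0 0;0 0 0 0 0 0 0;0 0 0 0 0 0 0")

```text
clock: 53.15
eef_pos: [482.0, 8.6, 59.9]
tool_rot: [-1.57, -0.001, -0.123]
force: [0.0, 0.7, -1.8]
width: 41.7
```

```bash
python3 go.py 481.5 8.5 54 -.1245
```

```text
t 53.15 tcp [482.    8.6  59.9] rot [-1.5705e+00 -1.2000e-03 -1.2340e-01] F [ 0.   0.7 -1.8] w 41.7
-> [481.5   8.5  54. ] shift units [-0.01   0.117 -0.004] turn units [-0.003  0.009  0.01 ]
```

>>> step_arm(moves="-0.01 0.05 0 0 0.01 0 0;0 0.04 0 0 0 0 0;0 0.02 0 0 0 0 0;0 0 0 0 0 0 0;0 0 0 0 0 0 0")

```text
clock: 53.65
eef_pos: [481.1, 8.4, 54.0]
tool_rot: [-1.571, -0.0, -0.125]
force: [-0.1, -0.1, -0.2]
width: 41.4
```

```bash
python3 go.py 481.5 8.5 54 -.1245
```

```text
t 53.65 tcp [481.1   8.4  54. ] rot [-1.5708e+00 -4.0000e-04 -1.2490e-01] F [-0.1 -0.1 -0.2] w 41.4
-> [481.5   8.5  54. ] shift units [0.007 0.    0.003] turn units [ 0.    -0.004  0.003]
```

Touching; release and go for the bit.

>>> step_arm(moves="0 0 0 0 0 0 0.7;0 0 0 0 0 0 1;0 0 0 0 0 0 1;0 0 0 0 0 0 1;0 0 0 0 0 0 1;0 -0.2 0 0 0 0 1;0 -0.5 0 0 0 0 1;0 -0.7 0 0 0 0 1;0 -0.7 0 0 0 0 1;0 -0.5 0 0 0 0 1;0 0 0 0 -0.29 0 1;0 0 0 0 0 0 1")

```text
clock: 54.85
eef_pos: [481.1, 8.3, 184.6]
tool_rot: [-1.571, -0.002, -0.09]
force: [-0.7, -0.3, -0.4]
width: 85.4
```

```bash
python3 go.py 560.6 350.2 184 -.09
```

```text
t 54.85 tcp [481.1   8.3 184.6] rot [-1.5709 -0.0016 -0.0895] F [-0.7 -0.3 -0.4] w 85.4
-> [560.6 350.2 184. ] shift units [0.973 0.013 6.953] turn units [0.    0.004 0.013]
```

>>> step_arm(moves="0.03 0 0.2 0 0 0 1;0.07 0 0.5 0 0 0 1;0.1 0 0.7 0 0 0 1;0.11 0 0.8 0 0 0 1;0.11 0 0.8 0 0 0 1;0.11 0 0.8 0 0 0 1;0.11 0 0.8 0 0 0 1;0.11 0 0.8 0 0 0 1;0.09 0 0.6 0 0 0 1;0.06 0 0.5 0 0 0 1;0.05 0 0.3 0 0 0 1;0.02 0 0.15 0 0 0 1;0 0 0 0 0 0 1;0 0 0 0 0 0 1;0 0 0 0 0 0 1")

```text
clock: 56.35
eef_pos: [560.5, 348.7, 183.5]
tool_rot: [-1.572, 0.0, -0.091]
force: [1.3, -0.3, -0.2]
width: 85.1
```

```bash
python3 go.py 560.6 350.2 51 -.09
```

```text
t 56.35 tcp [560.5 348.7 183.5] rot [-1.5722e+00  3.0000e-04 -9.1400e-02] F [ 1.3 -0.3 -0.2] w 85.1
-> [560.6 350.2  51. ] shift units [-1.000e-03  2.651e+00  3.400e-02] turn units [ 0.012 -0.011 -0.003]
```

>>> step_arm(moves="0 0.4 0.01 0 0 0 1;0 0.5 0 0 0 0 1;0 0.5 0 0 0 0 1;0 0.5 0 0 0 0 1;0 0.4 0 0 0 0 1;0 0.2 0 0 0 0 1;0 0.12 0 0 0 0 1;0 0.02 0 0 0 0 1;0 0 0 0 0 0 1;0 0 0 0 0 0 1")

```text
clock: 57.35
eef_pos: [561.2, 351.2, 52.9]
tool_rot: [-1.57, -0.001, -0.09]
force: [-0.1, 0.7, 1.0]
width: 85.3
```

>>> step_arm(moves="0 0 0 0 0 0 0;0 0 0 0 0 0 0;0 0 0 0 0 0 0;0 0 0 0 0 0 0;0 0 0 0 0 0 0;0 0 0 0 0 0 0;0 0 0 0 0 0 0")

```text
clock: 58.05
eef_pos: [560.7, 351.0, 52.5]
tool_rot: [-1.57, -0.001, -0.09]
force: [-1.0, -1.0, 5.3]
width: 50.6
```

>>> step_arm(moves="0 -0.1 0 0 0 0 0;0 -0.2 0 0 0 0 0;0 -0.4 0 0 0 0 0;0 -0.4 0 0 0 0 0;0 -0.4 0 0 0 0 0;0 -0.2 0 0 0 0 0;0 -0.1 0 0 0 0 0;0 0 0 0 0 0 0;0 0 0 0 0 0 0")

```text
clock: 58.95
eef_pos: [560.0, 350.2, 140.9]
tool_rot: [-1.572, 0.001, -0.09]
force: [-0.1, -0.1, -2.2]
width: 50.7
```

```bash
python3 go.py 487.7 74.5 142 -.09
```

```text
t 58.95 tcp [560.  350.2 140.9] rot [-1.5719e+00  1.2000e-03 -9.0000e-02] F [-0.1 -0.1 -2.2] w 50.7
-> [487.7  74.5 142. ] shift units [-0.945 -0.014 -5.622] turn units [ 0.009  0.    -0.01 ]
```

>>> step_arm(moves="-0.03 0 -0.2 0 0 0 0;-0.06 0 -0.4 0 0 0 0;-0.1 0 -0.6 0 0 0 0;-0.1 0 -0.6 0 0 0 0;-0.1 0 -0.6 0 0 0 0;-0.1 0 -0.6 0 0 0 0;-0.1 0 -0.6 0 0 0 0;-0.1 0 -0.6 0 0 0 0;-0.1 0 -0.6 0 0 0 0;-0.08 0 -0.4 0 0 0 0;-0.05 0 -0.25 0 0 0 0;-0.03 0 -0.16 0 0 0 0;0 0 0 0 0 0 0;0 0 0 0 0 0 0;0 0 0 0 0 0 0")

```text
clock: 60.45
eef_pos: [488.4, 77.0, 141.9]
tool_rot: [-1.57, -0.001, -0.088]
force: [-0.6, 0.1, -2.3]
width: 50.5
```

>>> step_arm(moves="0 0.2 0 0 0 0 0;0 0.4 0 0 0 0 0;0 0.4 0 0 0 0 0;0 0.4 0 0 0 0 0;0 0.2 0 0 0 0 0;0 0.04 0 0 0 0 0;0 0 0 0 0 0 0;0 0 0 0 0 0 0")

```text
clock: 61.25
eef_pos: [488.6, 75.9, 60.4]
tool_rot: [-1.57, -0.001, -0.09]
force: [0.5, 0.6, -2.7]
width: 50.7
```

```bash
python3 go.py 487.7 75.4 53.7 -.09
```

```text
t 61.25 tcp [488.6  75.9  60.4] rot [-1.5703e+00 -1.3000e-03 -8.9800e-02] F [ 0.5  0.6 -2.7] w 50.7
-> [487.7  75.4  53.7] shift units [-0.018  0.135 -0.012] turn units [-0.004  0.002  0.011]
```

>>> step_arm(moves="-0.01 0.05 -0.01 0 0 0 0;0 0.05 0 0 0 0 0;0 0.02 0 0 0 0 0;0 0.01 0 0 0 0 0;0 0 0 0 0 0 0;0 0 0 0 0 0 0")

```text
clock: 61.85
eef_pos: [487.5, 75.1, 53.5]
tool_rot: [-1.571, -0.0, -0.09]
force: [-1.5, -0.7, 1.4]
width: 50.8
```

```bash
python3 go.py 487.7 75.4 53.7 -.09
```

```text
t 61.85 tcp [487.5  75.1  53.5] rot [-1.5709e+00 -2.0000e-04 -9.0000e-02] F [-1.5 -0.7  1.4] w 50.8
-> [487.7  75.4  53.7] shift units [ 0.003 -0.004  0.006] turn units [0.001 0.    0.002]
```

Contact. Release, rise, and swing away to the right for a clear view.

>>> step_arm(moves="0 0 0 0 0 0 0.7;0 0 0 0 0 0 1;0 0 0 0 0 0 1;0 0 0 0 0 0 1;0 0 0 0 0 0 1;0 -0.2 0 0 0 0 1;0 -0.5 0 0 0 0 1;0 -0.7 0 0 0 0 1;0 -0.7 0 0 0 0 1;0 -0.7 0 0 0 0 1;0 -0.4 0 0 0 0 1;0 0 0 0 0 0 1")

```text
clock: 63.05
eef_pos: [489.3, 75.7, 216.8]
tool_rot: [-1.569, -0.007, -0.09]
force: [-0.1, 0.5, -0.1]
width: 85.7
```

>>> step_arm(moves="0 0 0.3 0 0 0 1;0 0 0.6 0 0 0 1;0 0 0.8 0 0 0 1;0 0 0.8 0 0 0 1;0 0 0.8 0 0 0 1;0 0 0.8 0 0 0 1;0 0 0.8 0 0 0 1;-0.1 0 0.8 0 0 0 1;-0.2 0 0.8 0 0 0 1;-0.2 0 0.6 0 0 0 1;-0.1 0 0.3 0 0 0 1;0 0 0 0 0 0 1;0 0 0 0 0 0 1")

```text
clock: 64.35
eef_pos: [491.5, 444.2, 212.7]
tool_rot: [-1.574, -0.0, -0.091]
force: [0.3, -0.3, -0.1]
width: 85.7
```

```bash

python3 - <<'E'
from m import *
d=measure("n",{"core_bit":(487,75,0),"bottle":(475,-63,0),"tin":(481,7.5,-.12)},{"core_bit":5,"bottle":5,"tin":5})
p=get_image("scene");print([(r["conf"],r["position"].round(1) if hasattr(r["position"],"round") else r["position"]) for r in nets.place_of(p,"stone")][:4])
im=np.hstack([cv2.resize(d["scene"]["color"][190:340,130:430],None,fx=1.33,fy=1.33,interpolation=2),cv2.resize(d["top"]["color"][150:300,240:540],None,fx=1.33,fy=1.33,interpolation=2)])
cv2.imwrite("pics/n_z.png",im)
cv2.imwrite("pics/n_zs.png",cv2.resize(d["scene"]["color"][190:340,130:410],None,fx=2.8,fy=2.8,interpolation=2))
cv2.imwrite("pics/n_zt.png",cv2.resize(d["top"]["color"][150:290,240:510],None,fx=2.9,fy=2.9,interpolation=2))
E
```

```text
core_bit ['scene'] [488.9  74.1] 0.055
core_bit ['top'] [484.9  75.6] 0.06
core_bit ['scene', 'top'] [485.4  74.8] 0.169
bottle ['scene'] [475.7 -64.2] 0.048
bottle ['top'] [472.2 -61. ] 0.061
bottle ['scene', 'top'] [473.2 -63.1] 0.212
tin ['scene'] [482.9   6.5  -6.3] 0.064
tin ['top'] [480.4   8.5 -14.5] 0.089
tin ['scene', 'top'] [481.6   6.9  -9.3] 0.197
[(0.88, [279.2, -369.1, -4.9]), (0.76, [525.9, -339.9, 12.7]), (0.7, [302.3, -175.1, 1.9])]
```

View pics/n_zs.png

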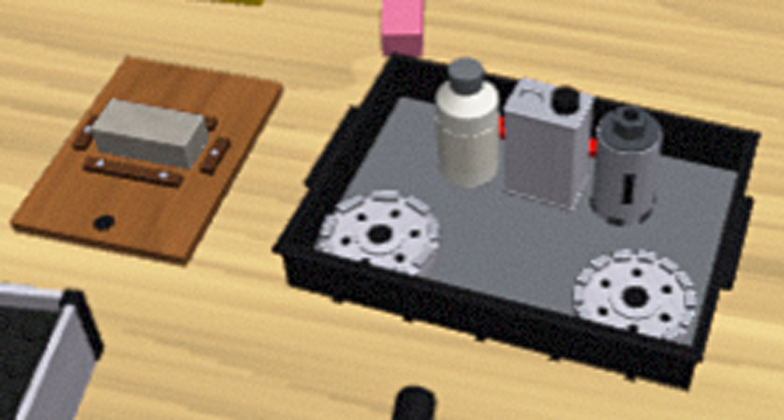

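View pics/n_zt.png

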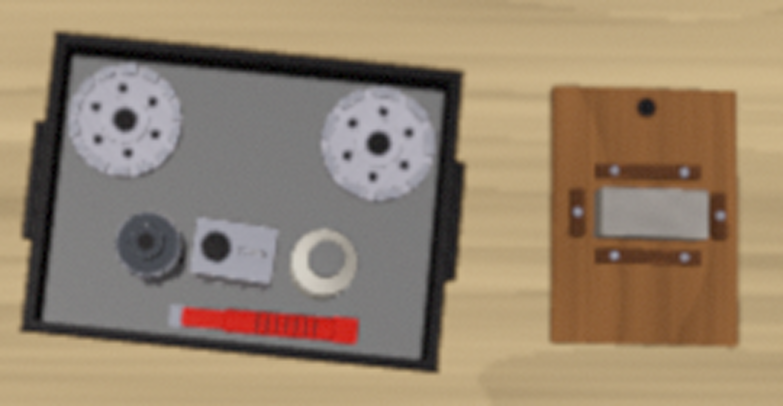

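```bash
python3 - <<'E'
import cv2,numpy as np,pickle;from geo import *
d,K=pickle.load(open("b.pkl","rb"))
for n in("scene","top"):
    A=cv2.imread(f"pics/b_{n}.png",0).astype(np.float32);B=cv2.imread(f"pics/n_{n}.png",0).astype(np.float32);p=d[n]
    for t,(x,y) in dict(core_bit=(487.5,74.7),bottle=(475,-63.3),tin=(481,7.2)).items():
        m=(K[n][t].astype(np.uint8));m=cv2.dilate(m,np.ones((5,5),np.uint8))
        W=np.eye(2,3,dtype=np.float32)
        cc,W=cv2.findTransformECC(A,B,W,cv2.MOTION_EUCLIDEAN,(3,200,1e-6),m,3)
        c=proj(p,[[x,y,60]])[0]; sh=W[:,:2]@c+W[:,2]-c
        J=np.array([proj(p,[[x+10,y,60]])[0]-c,proj(p,[[x,y+10,60]])[0]-c]).T/10
        print(n,t,"px",sh.round(2),"mm",np.linalg.solve(J,sh).round(1),"rot",round(float(np.arctan2(W[1,0],W[0,0])),3),round(cc,3))
E
```

```text
scene core_bit px [-0.07 -0.04] mm [-0.1 -0.2] rot -0.002 0.995
scene bottle px [ 0.22 -0.14] mm [-0.6  0.4] rot -0.004 0.998
scene tin px [ 0.43 -0.09] mm [-0.5  0.9] rot -0.015 0.98
top core_bit px [0.12 0.09] mm [-0.2 -0.3] rot 0.013 0.996
top bottle px [-0.08  0.13] mm [-0.3  0.2] rot 0.026 0.997
top tin px [-0.15  0.2 ] mm [-0.5  0.3] rot -0.005 0.993
```

All three are within 1 mm of their original spots. Handing in.

```bash
python3 -c "
from cell import ctrl
print(ctrl.finish_job()); print(ctrl.read_state()['clock'])"
```

```text
the job is handed in; nothing more can be done
None
the job is handed in; nothing more can be done
```

The job is done and handed in, at about 64.5 s of the 141 s allowed. I stood the core bit, tin and bottle upright on the mat. Then I laid the stone flat on the dressing board between its four cleats, and put the bottle, tin and core bit back in the tray in that order.

**The three items:** matching the pictures from before and after in both cameras puts each within about 1 mm of its first spot. All three stand upright. The tin's turn differs by about 0.015 rad or less.

**The stone:** it lies flat between the cleats at about (521, -338), roughly centred, against a place centre measured at (520.6, -339).

**Left alone:** the wheels, the scraper and the pink and yellow blocks look undisturbed in the pictures. I did not measure the wheels or the scraper.

**Forces:** every wrist force reading stayed below 8 N. These were taken at the end of each move, so a brief peak in between would not show.

**Checks that disagreed or failed:**
- The silhouette fits from the two cameras differed by 2–4 mm. The scene-camera fit of the tin's yaw moved from -0.11 to -0.06 rad, which the picture matching did not bear out, so I put it down to fit noise.
- The stone on the board was fitted from the scene camera only, because the arm blocked the top camera. The later top picture did show it between the cleats.

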